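# Put the washing-up away on the carousel and in the bamboo rack

### The arm

A 6-joint arm with a two-finger parallel gripper is mounted at the origin on the work surface. World frame = base frame: x ahead of the robot, y to its left, z up, the work surface at z = 0. Lengths are in m, angles in rad, forces in N, time in s.
With the tool pointing down it reaches from about 0.275 to 0.75 m from the base axis. Payload 10.2 kg.
Tool frame: the origin (TCP) lies midway between the tips of the shut fingers; the grasp point (between the pads) lies 19 mm behind it; z points along the fingers, y is the direction in which the jaws open and shut (so a half turn about z gives the same grasp; the last joint's range is limited). The gripper opens to 88 mm and grips with 3 to 60 N. Pads are 18 mm wide; open, the fingers measure 123 mm over their backs; the gripper's body (75 mm by 187 mm) begins 45 mm behind the grasp point.
Start: joints at [1.017, 0.313, 1.498, -0, 1.331, -0.223], TCP at [0.171, 0.497, 0.239] pointing down, gripper open.
Joint ranges: [-2.94, 2.94], [-0.97, 2.17], [0.19, 2.56], [-1.23, 4.37], [0.02, 3.11], [-2.88, 2.88]. Speed limits (rad/s): [2.39, 2.39, 3.01, 3.14, 3.14, 3.14].

### API

Orientations are given as a unit quaternion [w, x, y, z].
In Python, from cell import arm gives the robot as it stands.
- The arm moves only by the tool play_rows, never from a script. Its argument "moves" is a list of rows, each an object of numbers: "gripper": the opening, from 0 (shut) to 1 (fully open); "dx", "dy", "dz": the shift along the tool's x, y, z in m; "wx", "wy", "wz": the turn, a rotation vector about the tool's x, y, z in degrees. In form: [{"gripper": .., "dx": .., "dy": .., "dz": .., "wx": .., "wy": .., "wz": ..}, ...]. A call has 1 to 20 rows; each row shifts and turns the commanded pose from where the row before left it, along the tool's axes as they then stand; what a row does not reach is not made up. A row lasts 1/8 s, in which the tool goes at most 62.5 mm and 10.7 degrees, less where a joint would pass 70% of its speed; a pose out of reach is approached as far as the arm can. A call with a gripper value outside its range is refused whole. The fingers move at their own pace and stop on an object; "force" is the grip in N (left out, the last holds). Time passes only in rows, so rows that do not move let the fingers close. It gives the time, the measured TCP pose, the force and the opening at its end, in the units of the state.
- arm.observe(): the state, without advancing time (a new reading comes with each control period).
- arm.snapshot(name): name is "scene" or "side" or "wrist"; returns the picture (420x560x3 uint8, blue, green, red); there is no depth.
- arm.get_calibration(name): a dict with "K" (3x3 intrinsics, pixels), "view" (4x4, takes a point from world to camera coordinates). Camera axes: x right, y down, z forward; pixel columns grow to the right and rows downward; lengths in m; the calibration is good to about 2 mm. A picture is of the moment at which its call begins: read the wrist's pose just before it. get_calibration takes no time and is no camera call; for the wrist camera it gives the pose at the moment of the call.
- arm.hand_in(): hands the job in, once; it reports no verdict.
Trained networks look in the newest picture that a camera, given by its name, has taken for a name from the list of things; names that differ only in an ending like _2 or _b are one class to them, and where a whole thing is asked for, a point or a joint stands for the part that bears it (a point fixed in the world has none). Each returns a list of dicts, best first, with "confidence" (0 to 1); they miss things now and then, are a little off and sometimes report something else, mostly with a low value. They report only what shows in the picture. A call takes as long as a camera call. They do not tell look-alikes from the thing itself.
- arm.trace(camera, query): "pixels" (420x560 bool, what is visible of it) and "at" ([column, row] in pixels, amid what is visible of it).
- arm.mark_of(camera, query): "at" ([column, row] in pixels: a listed point, or the origin of a listed thing).
The state is a dict: "time_s": time; "joint_positions": joint angles; "qvel": joint speeds; "joint_efforts": joint torques, N m; "position": TCP position; "orientation": TCP orientation; "contact_force": force on the tool from outside, world axes, zero at the start; "torque": the same for the moment, N m; "gripper_width": finger opening in m.
Only numpy, scipy, OpenCV 4.12 (cv2) and the standard library are available. Lean on these libraries where they do the work, as an engineer would, in place of code of your own. Each camera call takes 0.05 s, during which the arm holds its last target. There are 200 camera calls.

### The job

Put the washing-up away: turn the utensil carousel by its top knob until an empty hook is over the brass marker at the front of its base and hang one pail there by its bail, then turn the other empty hook to the marker and hang the other pail on it, so that both hang still at the end. Slide every wooden board that stands in the metal drainer edgewise, fully down and centred, into the slots of the bamboo rack, one board to a slot (before, between or after the pails, as you like). Leave the teapot, tumblers, rice pot, sauce bottle and bowl where they stand.

Things in the scene. Friction and masses are not known exactly. Their poses are not given: they have to be found in the camera images.
- carousel_base: fixed round wooden foot of the utensil carousel, 180 mm across, 18 mm high, origin under its centre on the turning axis. Its front is its own -x side, marked by a brass block that sticks out there to 117 mm from the axis; the base may stand yawed by up to 0.2 rad.
- carousel (a joint): angle (rad) of the carousel about the vertical axis of carousel_base, growing anticlockwise seen from above; turns freely several times round either way and stays where it is left (about 0.08 N m of friction). Five steel hooks every 72 degrees at one height; three carry utensils (ladle, turner, paddle; fixed to them) and the two neighbours hook_a and hook_b are empty. At 0 (or any full turn) hook_a is over the marker, at -1.257 (or +5.027) hook_b is.
- knob (a point): grip point of the wooden knob bar on top of the carousel, on the turning axis, 205 mm above the counter. The bar is 52 mm long, 14 mm thick, from 180 to 216 mm above the counter; at joint value 0 its length lies along the x axis of carousel_base and it turns with the carousel.
- hook_a (a point): resting place of a bail in the dip of the first empty hook: 85 mm from the axis, 169 mm above the counter, on top of the 8 mm bar. Each hook slopes down outward from the hub, dips here and turns up to a tip 105 mm from the axis whose top is 187 mm above the counter; the hook's underside is 161 mm high at the dip. A bail must come over the tip from outside, then be lowered.
- hook_b (a point): resting place of a bail in the second empty hook, same shape; 72 degrees anticlockwise (from above) of hook_a.
- pail1: small aluminium pail standing on the counter: 70 mm across the rim, 56 mm across the foot, 55 mm tall, 0.16 kg, origin at the centre of its underside, z up. A rigid steel-wire bail (6 mm wire) rises from the rim in its own y-z plane, 72 mm wide, to a shallow peak on the centre line, underside 114 mm above the origin. On the peak stands a wooden grip block from 116 to 156 mm, 14 mm thick along the pail's y (the bail's direction) and 24 mm along its x.
- pail2: second pail, identical to pail1.
- pail1_bail (a point): underside of the peak of pail1's bail, 114 mm above its origin: rests on the hook's resting place when hung. A hung pail swings if knocked and takes a few seconds to come to rest.
- pail2_bail (a point): the same point of pail2.
- rack: fixed slatted bamboo rack, foot 130 x 200 mm, floor 12 mm above the counter, origin under its centre. Four slots run along its x, their middles at y = -75, -25, 25 and 75 mm; each is 15 mm wide, between bamboo bars 110 mm long (35 mm thick between slots, 8 mm at the two ends) whose tops are 67 mm above the counter.
- drainer: fixed aluminium drainer, foot 150 x 200 mm, floor 12 mm above the counter, origin under its centre; four places along its x, at y = -75, -25, 25 and 75 mm, between wire hoops 80 mm long and 58 mm high with 15 mm between them.
- board1: flat wooden board, 130 mm long (its x), 10 mm thick (its y), 120 mm tall (its z), 0.1 kg, origin at the centre of its bottom edge; starts standing on edge in a place of the drainer. Two to four boards are present.
- board2: board identical to board1.
- board3: board identical to board1.
- board4: board identical to board1.
- teapot: white porcelain teapot, 110 mm tall, about 180 mm over spout and handle; bystander.
- tumbler1: glass tumbler, 66 mm across, 100 mm tall; bystander, nearest the robot.
- tumbler2: glass tumbler, 66 mm across, 100 mm tall; bystander, left of the carousel at the back.
- rice_pot: small aluminium rice pot with lid, 150 mm over its lugs, 99 mm tall; bystander.
- sauce: amber sauce bottle, 54 mm across, 170 mm tall; bystander, right of the carousel at the back.
- bowl: blue porcelain bowl, 100 mm across, 45 mm tall; bystander.
Things that resemble listed ones, but are neither listed nor needed, are in the scene too. What is shaped like the board2 but pink is not meant.

How it is judged:
On the way, in this order (a step that is already met when the one before it is completed fails the run):
1. an empty hook is over the front marker, no pail hung yet (((x of hook_a in the frame of carousel_base below 0 m and y of hook_a in the frame of carousel_base between -0.032 and 0.032 m) or (x of hook_b in the frame of carousel_base below 0 m and y of hook_b in the frame of carousel_base between -0.032 and 0.032 m)) and not ((distance between pail1_bail and hook_a below 0.022 m and angle between pail1's own z axis and vertical below 0.4 rad and contact force between pail1 and the fingers below 0.2 N) or (distance between pail2_bail and hook_a below 0.022 m and angle between pail2's own z axis and vertical below 0.4 rad and contact force between pail2 and the fingers below 0.2 N)) and not ((distance between pail1_bail and hook_b below 0.022 m and angle between pail1's own z axis and vertical below 0.4 rad and contact force between pail1 and the fingers below 0.2 N) or (distance between pail2_bail and hook_b below 0.022 m and angle between pail2's own z axis and vertical below 0.4 rad and contact force between pail2 and the fingers below 0.2 N))), for 0.2 s.
2. a pail hangs on that hook at the front, released ((((x of hook_a in the frame of carousel_base below 0 m and y of hook_a in the frame of carousel_base between -0.032 and 0.032 m) and ((distance between pail1_bail and hook_a below 0.022 m and angle between pail1's own z axis and vertical below 0.4 rad and contact force between pail1 and the fingers below 0.2 N) or (distance between pail2_bail and hook_a below 0.022 m and angle between pail2's own z axis and vertical below 0.4 rad and contact force between pail2 and the fingers below 0.2 N))) or ((x of hook_b in the frame of carousel_base below 0 m and y of hook_b in the frame of carousel_base between -0.032 and 0.032 m) and ((distance between pail1_bail and hook_b below 0.022 m and angle between pail1's own z axis and vertical below 0.4 rad and contact force between pail1 and the fingers below 0.2 N) or (distance between pail2_bail and hook_b below 0.022 m and angle between pail2's own z axis and vertical below 0.4 rad and contact force between pail2 and the fingers below 0.2 N))))), for 0.3 s.
3. the other empty hook is over the front marker, the first pail still hanging ((((x of hook_b in the frame of carousel_base below 0 m and y of hook_b in the frame of carousel_base between -0.032 and 0.032 m) and ((distance between pail1_bail and hook_a below 0.022 m and angle between pail1's own z axis and vertical below 0.4 rad and contact force between pail1 and the fingers below 0.2 N) or (distance between pail2_bail and hook_a below 0.022 m and angle between pail2's own z axis and vertical below 0.4 rad and contact force between pail2 and the fingers below 0.2 N))) or ((x of hook_a in the frame of carousel_base below 0 m and y of hook_a in the frame of carousel_base between -0.032 and 0.032 m) and ((distance between pail1_bail and hook_b below 0.022 m and angle between pail1's own z axis and vertical below 0.4 rad and contact force between pail1 and the fingers below 0.2 N) or (distance between pail2_bail and hook_b below 0.022 m and angle between pail2's own z axis and vertical below 0.4 rad and contact force between pail2 and the fingers below 0.2 N))))), for 0.2 s.
4. the second pail hangs on that hook at the front, released (((x of hook_a in the frame of carousel_base below 0 m and y of hook_a in the frame of carousel_base between -0.032 and 0.032 m) or (x of hook_b in the frame of carousel_base below 0 m and y of hook_b in the frame of carousel_base between -0.032 and 0.032 m)) and ((distance between pail1_bail and hook_a below 0.022 m and angle between pail1's own z axis and vertical below 0.4 rad and contact force between pail1 and the fingers below 0.2 N) or (distance between pail2_bail and hook_a below 0.022 m and angle between pail2's own z axis and vertical below 0.4 rad and contact force between pail2 and the fingers below 0.2 N)) and ((distance between pail1_bail and hook_b below 0.022 m and angle between pail1's own z axis and vertical below 0.4 rad and contact force between pail1 and the fingers below 0.2 N) or (distance between pail2_bail and hook_b below 0.022 m and angle between pail2's own z axis and vertical below 0.4 rad and contact force between pail2 and the fingers below 0.2 N))), for 0.3 s.
At the end, for the whole second after the job is handed in: Both pails hang at rest on hook_a and hook_b (bail peak within 22 mm of the resting place, within 0.4 rad of upright); every board stands upright (0.2 rad) in a rack slot, within 7 mm of its floor, 9 mm of its middle across and 30 mm along. Front: within 32 mm of the marker line (((distance between pail1_bail and hook_a below 0.022 m and angle between pail1's own z axis and vertical below 0.4 rad and contact force between pail1 and the fingers below 0.2 N) or (distance between pail2_bail and hook_a below 0.022 m and angle between pail2's own z axis and vertical below 0.4 rad and contact force between pail2 and the fingers below 0.2 N)) and ((distance between pail1_bail and hook_b below 0.022 m and angle between pail1's own z axis and vertical below 0.4 rad and contact force between pail1 and the fingers below 0.2 N) or (distance between pail2_bail and hook_b below 0.022 m and angle between pail2's own z axis and vertical below 0.4 rad and contact force between pail2 and the fingers below 0.2 N)) and linear speed of each of pail1, pail2 below 0.1 m/s and angle between each of board1, board2, board3, board4's own z axis and vertical below 0.2 rad and x of board1 in the frame of rack between -0.03 and 0.03 m and z of each of board1, board2, board3, board4 in the frame of rack below 0.019 m and (y of board1 in the frame of rack between -0.084 and -0.066 m or y of board1 in the frame of rack between -0.034 and -0.016 m or y of board1 in the frame of rack between 0.016 and 0.034 m or y of board1 in the frame of rack between 0.066 and 0.084 m) and x of board2 in the frame of rack between -0.03 and 0.03 m and (y of board2 in the frame of rack between -0.084 and -0.066 m or y of board2 in the frame of rack between -0.034 and -0.016 m or y of board2 in the frame of rack between 0.016 and 0.034 m or y of board2 in the frame of rack between 0.066 and 0.084 m) and x of board3 in the frame of rack between -0.03 and 0.03 m and (y of board3 in the frame of rack between -0.084 and -0.066 m or y of board3 in the frame of rack between -0.034 and -0.016 m or y of board3 in the frame of rack between 0.016 and 0.034 m or y of board3 in the frame of rack between 0.066 and 0.084 m) and x of board4 in the frame of rack between -0.03 and 0.03 m and (y of board4 in the frame of rack between -0.084 and -0.066 m or y of board4 in the frame of rack between -0.034 and -0.016 m or y of board4 in the frame of rack between 0.016 and 0.034 m or y of board4 in the frame of rack between 0.066 and 0.084 m) and linear speed of each of board1, board2, board3, board4 below 0.05 m/s); the robot touches nothing.
It fails at once if a bystander is moved by more than 30 mm (distance of any of teapot, tumbler1, tumbler2, rice_pot, sauce, bowl from where it was at the start of the episode above 0.03 m).
Of board1, board2, board3, board4 only 2 to 4 are there at a start; the rules pass over those that are not, and their reading is None.
At some moment in a run one of pail1, pail2 may be knocked a few centimetres aside while the robot is not near it.
It also fails if it takes over 210 s, if anything falls off the work surface, if the arm or the gripper's body presses on something with over 40 N, if the wrist force passes 120 N, or if a joint passes its speed limit or range.

## Working session

There is one attempt and no reset: what is moved stays moved. The work goes in short steps, Python scripts to look and compute and a tool call to move; the robot and the scene stay as the last step left them, time stands still between calls to the robot, and variables do not carry over. Pictures are saved under pics/ and viewed, about 12 in all and at most 16, crops included, and the job is handed in when it is done.

Besides the shell and the picture viewer there is one more tool, called after ">>>" by a JSON object that holds its "api" and its "payload". play_rows: Moves the arm, as the interface text tells. Its arguments: {"type":"object","properties":{"moves":{"type":"array","items":{"type":"object","properties":{"gripper":{"type":"number"},"dx":{"type":"number"},"dy":{"type":"number"},"dz":{"type":"number"},"wx":{"type":"number"},"wy":{"type":"number"},"wz":{"type":"number"}}}},"force":{"type":"number"}},"required":["moves"]}

```bash
mkdir -p pics; ls
python3 - <<'E'
from cell import arm
import cv2
print(arm.observe())
for n in ["scene","side","wrist"]:
    cv2.imwrite(f"pics/{n}0.png",arm.snapshot(n))
    c=arm.get_calibration(n);print(n,c)
E
```

```text
pics
{'time_s': 0.0, 'joint_positions': array([ 1.01659570e+00,  3.13428969e-01,  1.49837828e+00, -3.24105000e-05,
        1.33099635e+00, -2.23380326e-01]), 'qvel': array([-5.64173838e-04,  1.20952501e-03,  1.70578516e-04,  7.58553815e-04,
        1.50423353e-03,  5.17121142e-07]), 'joint_efforts': array([ 1.26268815e-04, -4.02208078e+01, -2.52263474e+01,  6.93828450e-02,
        3.52974550e-02, -9.92095852e-05]), 'position': array([0.17041655, 0.49633105, 0.23819396]), 'orientation': array([-2.14951084e-04,  1.64653061e-01,  9.86351359e-01, -5.66250122e-04]), 'contact_force': array([ 0.06184755, -0.02760809,  0.78600667]), 'torque': array([-0.01478595, -0.01955577,  0.0279142 ]), 'gripper_width': 0.08833101391560211}
scene {'K': array([[442.60752254,   0.        , 274.64863571],
       [  0.        , 442.60752254, 215.28132945],
       [  0.        ,   0.        ,   1.        ]]), 'view': array([[-0.11652231,  0.99303558,  0.01740363,  0.08284779],
       [ 0.64146038,  0.08862357, -0.76201997, -0.24316859],
       [-0.75825532, -0.07762859, -0.64731961,  1.57553532],
       [ 0.  
[... 190 characters left out ...]
       ,   1.        ]]), 'view': array([[ 0.98083634, -0.19474319, -0.00592932, -0.50523407],
       [-0.13042211, -0.63366227, -0.76253668,  0.1570055 ],
       [ 0.14474164,  0.74869701, -0.64691781,  1.13199143],
       [ 0.        ,  0.        ,  0.        ,  1.        ]])}
wrist {'K': array([[324.39777227,   0.        , 273.67211171],
       [  0.        , 324.39777227, 212.33052071],
       [  0.        ,   0.        ,   1.        ]]), 'view': array([[ 0.32476826,  0.94579286, -0.00119867, -0.52449696],
       [ 0.90635064, -0.31086182,  0.28617031, -0.03956436],
       [ 0.27028521, -0.09402544, -0.95817802,  0.39095987],
       [ 0.        ,  0.        ,  0.        ,  1.        ]])}
```

View pics/scene0.png

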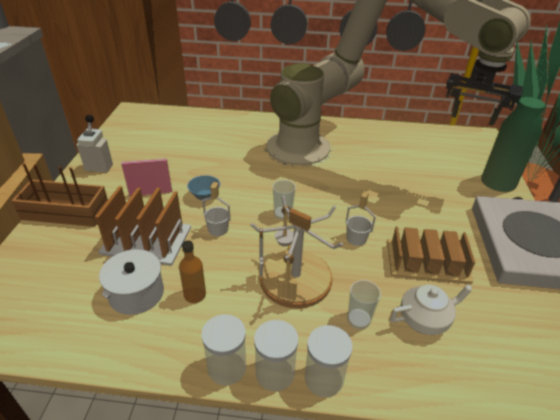

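View pics/side0.png

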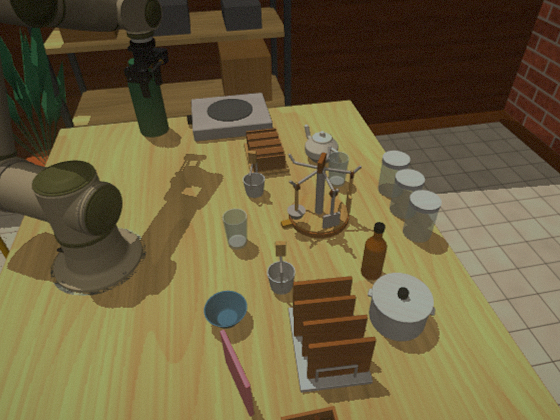

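The scene picture shows the drainer with 4 brown boards at (145,230), the rack at (430,250), pails at (217,222) and (358,232), and the carousel at (297,270). The look-alikes are the pink board (148,178), the brown crate (60,200) and the glass jars (225–328,350). The side picture agrees.

```bash
cat > h.py <<'E'
from cell import arm
import numpy as np, cv2
def P(n):
    c=arm.get_calibration(n); return c["K"]@c["view"][:3]
def proj(n,X,M=None):
    M=P(n) if M is None else M
    X=np.atleast_2d(X); q=np.c_[X,np.ones(len(X))]@M.T; return q[:,:2]/q[:,2:]
def plane(n,uv,z,M=None):
    M=P(n) if M is None else M
    u,v=uv; A=np.array([M[0]-u*M[2],M[1]-v*M[2]])
    return np.r_[np.linalg.solve(A[:,:2],-A[:,3]-A[:,2]*z),z]
def tri(obs):
    A=[]
    for M,(u,v) in obs: A+=[M[0]-u*M[2],M[1]-v*M[2]]
    A=np.array(A); return np.linalg.lstsq(A[:,:3],-A[:,3],rcond=None)[0]
E
python3 - <<'E'
from h import *
np.set_printoptions(precision=4,suppress=True)
Z=dict(carousel_base=0,knob=.205,hook_a=.169,pail1=0,pail1_bail=.114,rack=0,drainer=0,board1=.012)
for n in ["scene","side"]:
    arm.snapshot(n)
    for q,z in Z.items():
        for d in arm.mark_of(n,q):
            print(n,q,round(d["confidence"],2),np.round(d["at"]),plane(n,d["at"],z)[:2])
E
```

```text
scene carousel_base 0.76 [295. 283.] [0.6347 0.0416]
scene knob 0.56 [299. 218.] [0.6276 0.0407]
scene knob 0.23 [172. 241.] [ 0.7324 -0.2112]
scene hook_a 0.63 [326. 216.] [0.5672 0.1001]
scene hook_a 0.56 [332. 244.] [0.6605 0.1161]
scene pail1 0.85 [222. 229.] [ 0.4616 -0.1766]
scene pail1 0.62 [356. 238.] [0.451  0.1945]
scene pail1_bail 0.91 [363. 208.] [0.4601 0.1975]
scene rack 0.83 [424. 261.] [0.5146 0.3702]
scene drainer 0.95 [147. 238.] [ 0.5288 -0.3714]
scene board1 0.97 [131. 235.] [ 0.5347 -0.4107]
scene board1 0.95 [175. 239.] [ 0.5317 -0.2898]
scene board1 0.83 [118. 234.] [ 0.5321 -0.4477]
scene board1 0.69 [154. 188.] [ 0.3209 -0.4194]
scene board1 0.66 [158. 237.] [ 0.5309 -0.3389]
scene board1 0.4 [328. 243.] [0.492  0.1177]
side carousel_base 0.57 [315. 219.] [0.61   0.0337]
side knob 0.79 [321. 159.] [0.6214 0.048 ]
side hook_a 0.92 [295. 165.] [0.5585 0.0863]
side hook_a 0.6 [328. 155.] [0.6626 0.1136]
side pail1 0.77 [282. 285.] [ 0.4664 -0.188 ]
side pail1 0.57 [253. 193.] [0.4462 0.1925]
side pail1_bail 0.61 [252. 164.] [0.4503 0.1929]
side rack 0.59 [266. 159.] [0.5148 0.3745]
side board1 0.96 [332. 348.] [ 0.541 -0.387]
side board1 0.74 [322. 330.] [ 0.5311 -0.3399]
side board1 0.69 [339. 373.] [ 0.5386 -0.4439]
side board1 0.69 [240. 389.] [ 0.3345 -0.4374]
side board1 0.61 [282. 283.] [ 0.467  -0.1898]
```

View pics/wrist0.png

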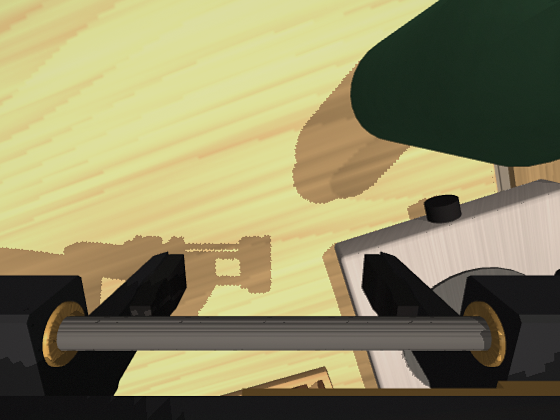

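>>> {"api": "play_rows", "payload": {"moves": [{"wz":-9.5,"dz":-0.031},{"wz":-9.5,"dz":-0.031},{"dx":-0.05,"dy":-0.018},{"dx":-0.05,"dy":-0.018},{"dx":-0.05,"dy":-0.018},{"dx":-0.05,"dy":-0.018},{"dx":-0.05,"dy":-0.018},{"dx":-0.05,"dy":-0.018},{"dx":-0.045,"dy":-0.018},{},{}]}}

```text
schema error: expected keys gripper, dx, dy, dz, wx, wy, wz
```

>>> {"api": "play_rows", "payload": {"moves": [{"gripper":1,"dx":0,"dy":0,"dz":-0.031,"wx":0,"wy":0,"wz":-9.5},{"gripper":1,"dx":0,"dy":0,"dz":-0.031,"wx":0,"wy":0,"wz":-9.5},{"gripper":1,"dx":-0.05,"dy":-0.018,"dz":0,"wx":0,"wy":0,"wz":0},{"gripper":1,"dx":-0.05,"dy":-0.018,"dz":0,"wx":0,"wy":0,"wz":0},{"gripper":1,"dx":-0.05,"dy":-0.018,"dz":0,"wx":0,"wy":0,"wz":0},{"gripper":1,"dx":-0.05,"dy":-0.018,"dz":0,"wx":0,"wy":0,"wz":0},{"gripper":1,"dx":-0.05,"dy":-0.018,"dz":0,"wx":0,"wy":0,"wz":0},{"gripper":1,"dx":-0.05,"dy":-0.018,"dz":0,"wx":0,"wy":0,"wz":0},{"gripper":1,"dx":-0.045,"dy":-0.018,"dz":0,"wx":0,"wy":0,"wz":0},{"gripper":1,"dx":0,"dy":0,"dz":0,"wx":0,"wy":0,"wz":0},{"gripper":1,"dx":0,"dy":0,"dz":0,"wx":0,"wy":0,"wz":0}]}}

```text
time_s: 2.42
position: [0.5151, 0.3711, 0.3006]
orientation: [-0.0, -0.001, 1.0, 0.0]
contact_force: [-0.2, -1.1, 0.0]
gripper_width: 0.0883
```

```bash
cat >> h.py <<'E'
np.set_printoptions(precision=4,suppress=True)
def pose():
    s=arm.observe(); w,x,y,z=s["orientation"]
    tx=np.array([1-2*(y*y+z*z),2*(x*y+w*z),2*(x*z-w*y)])
    tz=np.array([2*(x*z+w*y),2*(y*z-w*x),1-2*(x*x+y*y)])
    phi=np.degrees(np.arctan2(tx[1],tx[0]))
    print("t",s["time_s"],"pos",s["position"],"phi",phi,"tz",tz,"w",s["gripper_width"],"F",s["contact_force"],"q6",s["joint_positions"][5])
    return s["position"],phi
def wr(name):
    p=pose(); M=P("wrist"); im=arm.snapshot("wrist"); cv2.imwrite(f"pics/{name}.png",im); np.save(f"pics/{name}.npy",M); return im,M
E
python3 - <<'E'
from h import *
im,M=wr("rack1")
for q,z in dict(rack=0,pail1=0,pail1_bail=.114).items():
    for d in arm.mark_of("wrist",q): print(q,round(d["confidence"],2),np.round(d["at"]),plane("",d["at"],z,M)[:2])
E
```

```text
t 2.425 pos [0.5151 0.3711 0.3006] phi -179.93823331753936 tz [-0.0004  0.0001 -1.    ] w 0.08827459271381811 F [-0.2123 -1.0673  0.0012] q6 -1.1318874672728059
rack 0.81 [281. 168.] [0.5113 0.3813]
pail1 0.93 [141. 122.] [0.449 0.195]
pail1_bail 0.81 [ 99. 126.] [0.4518 0.1968]
pail1_bail 0.6 [ 54. 244.] [0.5778 0.128 ]
```

View pics/rack1.png

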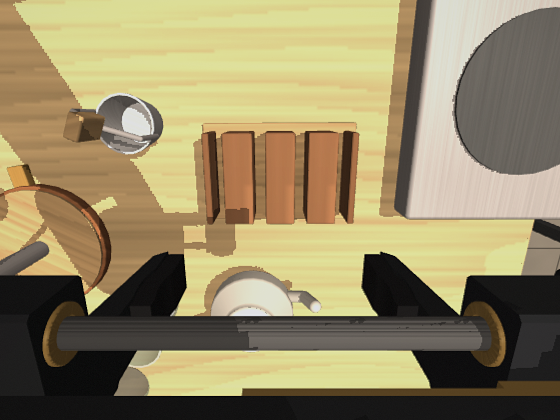

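```bash
cat >> h.py <<'E'
from scipy.optimize import minimize
def boxes_mask(M,pose,boxes,shape=(420,560)):
    x,y,a=pose; c,s=np.cos(a),np.sin(a); m=np.zeros(shape,np.uint8)
    for x0,x1,y0,y1,z0,z1 in boxes:
        C=np.array([[x+c*i-s*j,y+s*i+c*j,k] for i in(x0,x1) for j in(y0,y1) for k in(z0,z1)])
        h=cv2.convexHull(np.round(proj("",C,M)*16).astype(np.int32).reshape(-1,1,2))
        cv2.fillConvexPoly(m,h,255,cv2.LINE_AA,4)
    return m.astype(float)/255
def fit(M,mask,boxes,p0,roi,steps=(.01,.01,.05)):
    r0,r1,c0,c1=roi; t=mask[r0:r1,c0:c1].astype(float)
    f=lambda q:np.abs(boxes_mask(M,np.array(q)*.01,boxes)[r0:r1,c0:c1]-t).sum()
    p0=np.array(p0)*100; best=None
    for sgn in (1,-1):
        S=np.array([p0]+[p0+sgn*np.eye(3)[i]*steps[i]*100 for i in range(3)])
        r=minimize(f,p0,method="Nelder-Mead",options=dict(initial_simplex=S,xatol=.003,fatol=.3,maxiter=300))
        if best is None or r.fun<best.fun: best=r
    return best.x*.01,best.fun,t.sum()
RACK=[(-.055,.055,a,b,.012,.067) for a,b in[(-.0905,-.0825),(-.0675,-.0325),(-.0175,.0175),(.0325,.0675),(.0825,.0905)]]
E
python3 - <<'E'
from h import *
im=cv2.imread("pics/rack1.png"); M=np.load("pics/rack1.npy")
hsv=cv2.cvtColor(im,cv2.COLOR_BGR2HSV)
for p in [(280,170),(280,127),(253,170),(210,170),(232,215),(300,170),(300,240),(348,170),(285,225)]: print(p,hsv[p[1],p[0]])
mask=((hsv[...,0]<13)&(hsv[...,1]>100))|(hsv[...,2]<0)
roi=(110,236,185,375)
r=fit(M,mask,RACK,(.515,.375,0),roi); print(r)
o=im.copy(); m=boxes_mask(M,r[0],RACK); o[...,1]=np.where(mask,255,o[...,1]); 
for lv in [m>.5]:
    cs,_=cv2.findContours(lv.astype(np.uint8),0,2); cv2.drawContours(o,cs,-1,(255,0,0),1)
cv2.imwrite("pics/rackfit.png",cv2.resize(o[100:245,180:380],None,fx=3,fy=3))
E
```

```text
(280, 170) [ 12 145 180]
(280, 127) [ 19 116 222]
(253, 170) [ 12 145  72]
(210, 170) [ 13 151  81]
(232, 215) [ 12 146 110]
(300, 170) [ 16 128 143]
(300, 240) [ 28  89 224]
(348, 170) [ 13 149  53]
(285, 225) [ 25  93 227]
(array([0.5151, 0.3787, 0.0013]), np.float64(3795.0901960784313), np.float64(8635.0))
```

View pics/rackfit.png

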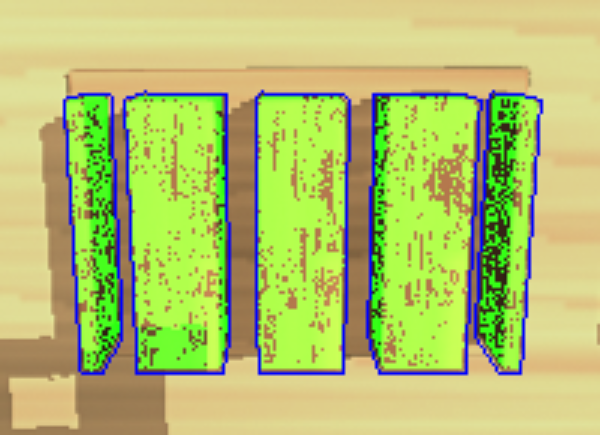

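The overlay shows the projected bar outlines matching the bars to about a pixel, so the rack is at (0.515, 0.379), yaw ≈ 0. Carousel next.

>>> {"api": "play_rows", "payload": {"moves": [{"gripper":1,"dx":-0.012,"dy":-0.047,"dz":-0.008,"wx":0,"wy":0,"wz":0},{"gripper":1,"dx":-0.012,"dy":-0.047,"dz":-0.008,"wx":0,"wy":0,"wz":0},{"gripper":1,"dx":-0.012,"dy":-0.047,"dz":-0.008,"wx":0,"wy":0,"wz":0},{"gripper":1,"dx":-0.012,"dy":-0.047,"dz":-0.008,"wx":0,"wy":0,"wz":0},{"gripper":1,"dx":-0.012,"dy":-0.047,"dz":-0.008,"wx":0,"wy":0,"wz":0},{"gripper":1,"dx":-0.012,"dy":-0.047,"dz":-0.008,"wx":0,"wy":0,"wz":0},{"gripper":1,"dx":-0.012,"dy":-0.047,"dz":-0.008,"wx":0,"wy":0,"wz":0},{"gripper":1,"dx":0,"dy":0,"dz":0,"wx":0,"wy":0,"wz":0},{"gripper":1,"dx":0,"dy":0,"dz":0,"wx":0,"wy":0,"wz":0}]}}

```text
time_s: 3.75
position: [0.5996, 0.0429, 0.3568]
orientation: [0.0, -0.001, 1.0, 0.0]
contact_force: [0.1, 1.2, -0.9]
gripper_width: 0.0877
```

Run:
```python
from h import *
im,M=wr("car1")
for q,z in dict(carousel_base=0,knob=.205,hook_a=.169,pail1=0,pail1_bail=.114,tumbler1=0).items():
    for d in arm.mark_of("wrist",q): print(q,round(d["confidence"],2),np.round(d["at"]),plane("",d["at"],z,M)[:2])
```

```text
t 3.75 pos [0.5996 0.0429 0.3568] phi -179.9074629362213 tz [ 0.0001  0.0003 -1.    ] w 0.08774915529104829 F [ 0.0986  1.2031 -0.9095] q6 -1.6957676038042975
carousel_base 0.95 [276. 180.] [0.6222 0.0462]
carousel_base 0.55 [274. 220.] [0.69   0.0436]
knob 0.79 [275. 219.] [0.622 0.044]
hook_a 0.85 [333. 152.] [0.561  0.1037]
hook_a 0.64 [340. 242.] [0.6602 0.1159]
pail1 0.89 [382.  60.] [0.4493 0.1967]
pail1 0.77 [114.  70.] [ 0.463 -0.186]
pail1_bail 0.94 [416.  47.] [0.4542 0.1981]
pail1_bail 0.45 [454. 227.] [0.6614 0.2717]
tumbler1 0.65 [367. 241.] [0.726  0.1992]
```

View pics/car1.png

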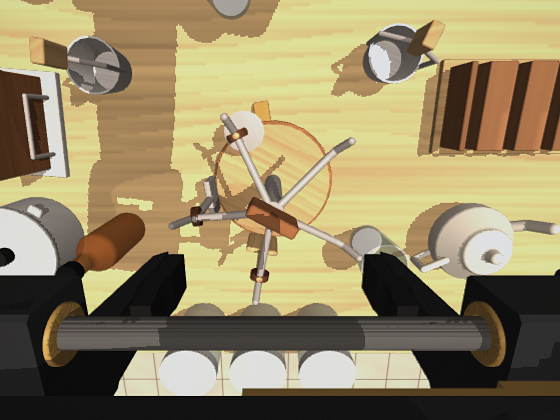

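Run:
```python
from h import *
im=cv2.imread("pics/car1.png"); M=np.load("pics/car1.npy")
hsv=cv2.cvtColor(im,cv2.COLOR_BGR2HSV)
for p in [(262,107),(262,115),(240,160),(272,213),(285,225),(275,230),(428,40),(46,50)]: print(p,hsv[p[1],p[0]])
o=im.copy()
mask=(hsv[...,0]<16)&(hsv[...,1]>110)
KN=[(-.026,.026,-.007,.007,.18,.216)]
r=fit(M,mask,KN,(.622,.0445,1.1),(190,250,235,310)); print(r,np.degrees(r[0][2]))
cs,_=cv2.findContours((boxes_mask(M,r[0],KN)>.5).astype(np.uint8),0,2); cv2.drawContours(o,cs,-1,(255,0,0),1)
mk=(hsv[...,1]>140)&(abs(hsv[...,0].astype(int)-20)<6)
o[...,1]=np.where(mk,255,o[...,1])
n,l,st,c=cv2.connectedComponentsWithStats(mk[90:125,240:285].astype(np.uint8)); print(st,c)
ax=r[0][:2]
for v in ((262,102),(262,112)):
  d=plane("",v,.018,M)[:2]-ax; print("marker",d,np.degrees(np.arctan2(-d[1],-d[0])))
cv2.imwrite("pics/carfit.png",cv2.resize(o[90:310,160:380],None,fx=2.7,fy=2.7))
```

```text
(262, 107) [ 19 157 222]
(262, 115) [ 19 155 222]
(240, 160) [ 23 101 224]
(272, 213) [ 12 169  62]
(285, 225) [ 12 161 197]
(275, 230) [ 12 167 104]
(428, 40) [ 21 112 219]
(46, 50) [ 16 126  89]
(array([0.6216, 0.0412, 0.9879]), np.float64(338.5019607843137), np.float64(1257.0)) 56.603824510600816
[[   0    0   45   35 1320]
 [  13   11   18   21  255]] [[22.0205 16.3909]
 [21.8941 20.1529]]
marker [-0.1142 -0.015 ] 7.459894437288273
marker [-0.1006 -0.0151] 8.516311728430784
```

View pics/carfit.png

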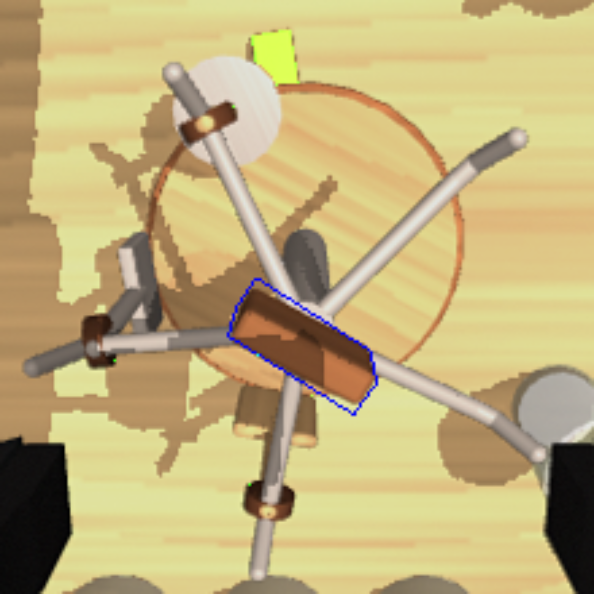

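Run:
```python
from h import *
from scipy.optimize import least_squares
M=np.load("pics/car1.npy")
t=np.array([(360,258.5),(351.5,141),(224.8,116.7),(171,226),(255.6,302)])
def pts(p):
    a=p[2]+np.radians(72)*np.arange(5); return np.c_[p[0]+p[3]*np.cos(a),p[1]+p[3]*np.sin(a),np.full(5,.183)]
r=least_squares(lambda p:(proj("",pts(p),M)-t).ravel(),[.622,.044,1.05,.103])
print(r.x,np.degrees(r.x[2]),r.fun)
ax=r.x[:2]
for v in ((262,102),(262,111)):
  d=plane("",v,.016,M)[:2]-ax; print("marker",d,np.degrees(np.arctan2(-d[1],-d[0])))
```

```text
[0.6225 0.0418 1.0753 0.1063] 61.61129205462512 [-0.6632 -0.1175  0.6278 -0.0173 -0.6106 -0.2046  0.7497  0.0904 -0.1197
  0.2882]
marker [-0.1152 -0.0157] 7.747788366412602
marker [-0.103  -0.0158] 8.712961138009481
```

>>> {"api": "play_rows", "payload": {"moves": [{"gripper":0.6,"dx":0,"dy":0,"dz":0,"wx":0,"wy":0,"wz":9.87},{"gripper":0.6,"dx":0,"dy":0,"dz":0,"wx":0,"wy":0,"wz":9.87},{"gripper":0.6,"dx":0,"dy":0,"dz":0,"wx":0,"wy":0,"wz":9.87},{"gripper":0.6,"dx":0,"dy":0,"dz":0,"wx":0,"wy":0,"wz":9.87},{"gripper":0.6,"dx":0,"dy":0,"dz":0,"wx":0,"wy":0,"wz":9.87},{"gripper":0.6,"dx":0,"dy":0,"dz":0,"wx":0,"wy":0,"wz":9.87},{"gripper":0.6,"dx":0,"dy":0,"dz":0,"wx":0,"wy":0,"wz":9.87},{"gripper":0.6,"dx":0,"dy":0,"dz":0,"wx":0,"wy":0,"wz":9.87},{"gripper":0.6,"dx":0,"dy":0,"dz":0,"wx":0,"wy":0,"wz":9.87},{"gripper":0.6,"dx":0,"dy":0,"dz":0,"wx":0,"wy":0,"wz":9.87},{"gripper":0.6,"dx":0,"dy":0,"dz":0,"wx":0,"wy":0,"wz":9.87},{"gripper":0.6,"dx":0,"dy":0,"dz":0,"wx":0,"wy":0,"wz":9.87},{"gripper":0.6,"dx":0.0105,"dy":0.0203,"dz":0.03,"wx":0,"wy":0,"wz":0},{"gripper":0.6,"dx":0,"dy":0,"dz":0.04,"wx":0,"wy":0,"wz":0},{"gripper":0.6,"dx":0,"dy":0,"dz":0,"wx":0,"wy":0,"wz":0},{"gripper":0.6,"dx":0,"dy":0,"dz":0,"wx":0,"wy":0,"wz":0}]}}

```text
time_s: 6.1
position: [0.6231, 0.0416, 0.2888]
orientation: [0.001, 0.859, 0.512, 0.001]
contact_force: [0.0, -0.3, -0.2]
gripper_width: 0.0532
```

Run:
```python
from h import *
im,M=wr("car2")
for q,z in dict(knob=.205).items():
    for d in arm.mark_of("wrist",q): print(q,round(d["confidence"],2),np.round(d["at"]),plane("",d["at"],z,M)[:2])
```

```text
t 6.1 pos [0.6231 0.0416 0.2888] phi 61.61768793483405 tz [ 0.0026 -0.0003 -1.    ] w 0.05324177577522482 F [ 0.0492 -0.313  -0.1592] q6 0.374652037145435
knob 0.56 [274. 220.] [0.6233 0.0405]
```

View pics/car2.png

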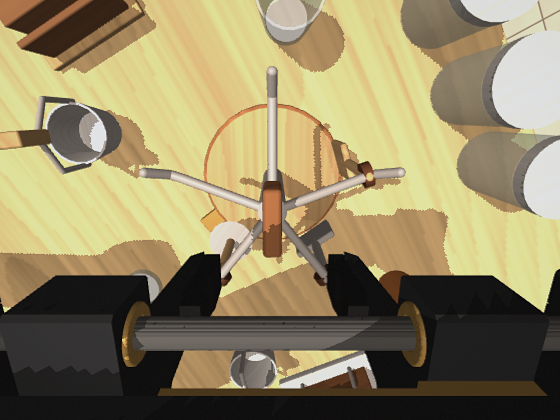

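The bar lies vertical at col 272, centred between the fingers (camera cx 274), and hook_a points straight up, so I can descend and turn.

>>> {"api": "play_rows", "payload": {"force": 20, "moves": [{"gripper":0.6,"dx":0,"dy":0,"dz":0.047,"wx":0,"wy":0,"wz":0},{"gripper":0.6,"dx":0,"dy":0,"dz":0.047,"wx":0,"wy":0,"wz":0},{"gripper":0.6,"dx":0,"dy":0,"dz":0,"wx":0,"wy":0,"wz":0},{"gripper":0,"dx":0,"dy":0,"dz":0,"wx":0,"wy":0,"wz":0},{"gripper":0,"dx":0,"dy":0,"dz":0,"wx":0,"wy":0,"wz":0},{"gripper":0,"dx":0,"dy":0,"dz":0,"wx":0,"wy":0,"wz":0},{"gripper":0,"dx":0,"dy":0,"dz":0,"wx":0,"wy":0,"wz":0},{"gripper":0,"dx":0,"dy":0,"dz":0,"wx":0,"wy":0,"wz":-6.8},{"gripper":0,"dx":0,"dy":0,"dz":0,"wx":0,"wy":0,"wz":-6.8},{"gripper":0,"dx":0,"dy":0,"dz":0,"wx":0,"wy":0,"wz":-6.8},{"gripper":0,"dx":0,"dy":0,"dz":0,"wx":0,"wy":0,"wz":-6.8},{"gripper":0,"dx":0,"dy":0,"dz":0,"wx":0,"wy":0,"wz":-6.8},{"gripper":0,"dx":0,"dy":0,"dz":0,"wx":0,"wy":0,"wz":-6.8},{"gripper":0,"dx":0,"dy":0,"dz":0,"wx":0,"wy":0,"wz":-6.8},{"gripper":0,"dx":0,"dy":0,"dz":0,"wx":0,"wy":0,"wz":-6.8},{"gripper":0,"dx":0,"dy":0,"dz":0,"wx":0,"wy":0,"wz":0},{"gripper":0,"dx":0,"dy":0,"dz":0,"wx":0,"wy":0,"wz":0}]}}

```text
time_s: 8.32
position: [0.6214, 0.0419, 0.1933]
orientation: [-0.002, 0.53, 0.848, -0.001]
contact_force: [-10.4, 2.0, 5.2]
gripper_width: 0.0138
```

>>> {"api": "play_rows", "payload": {"moves": [{"gripper":0.6,"dx":0,"dy":0,"dz":0,"wx":0,"wy":0,"wz":0},{"gripper":0.6,"dx":0,"dy":0,"dz":0,"wx":0,"wy":0,"wz":0},{"gripper":0.6,"dx":0,"dy":0,"dz":-0.03,"wx":0,"wy":0,"wz":0},{"gripper":0.6,"dx":0,"dy":0,"dz":-0.04,"wx":0,"wy":0,"wz":0},{"gripper":0.6,"dx":0,"dy":0,"dz":-0.037,"wx":0,"wy":0,"wz":0},{"gripper":0.6,"dx":0.0427,"dy":-0.0166,"dz":0,"wx":0,"wy":0,"wz":0},{"gripper":0.6,"dx":0.0427,"dy":-0.0166,"dz":0,"wx":0,"wy":0,"wz":0},{"gripper":0.6,"dx":0.0427,"dy":-0.0166,"dz":0,"wx":0,"wy":0,"wz":0},{"gripper":0.6,"dx":0.0427,"dy":-0.0166,"dz":0,"wx":0,"wy":0,"wz":0},{"gripper":0.6,"dx":0.0427,"dy":-0.0166,"dz":0,"wx":0,"wy":0,"wz":0},{"gripper":0.6,"dx":0,"dy":0,"dz":0,"wx":0,"wy":0,"wz":0},{"gripper":0.6,"dx":0,"dy":0,"dz":0,"wx":0,"wy":0,"wz":0}]}}

```text
time_s: 9.82
position: [0.4551, 0.1966, 0.2998]
orientation: [0.0, 0.53, 0.848, 0.0]
contact_force: [0.5, 0.6, 0.4]
gripper_width: 0.0528
```

Run:
```python
from h import *
im,M=wr("pailA")
for q,z in dict(pail1=0,pail1_bail=.114,hook_a=.169,knob=.205).items():
    for d in arm.mark_of("wrist",q): print(q,round(d["confidence"],2),np.round(d["at"]),plane("",d["at"],z,M)[:2])
```

```text
t 9.825 pos [0.4551 0.1966 0.2998] phi 116.00038950734336 tz [ 0.0005 -0.0002 -1.    ] w 0.052812391808927335 F [0.4899 0.5983 0.4488] q6 -0.282594059617021
pail1 0.92 [181. 380.] [ 0.4699 -0.1934]
pail1 0.86 [272. 169.] [0.4521 0.1977]
pail1 0.48 [327. 311.] [0.6281 0.0328]
pail1 0.24 [275. 376.] [ 0.6099 -0.1154]
pail1_bail 0.72 [270. 188.] [0.4508 0.1956]
hook_a 0.64 [276. 378.] [0.5411 0.0256]
```

View pics/pailA.png

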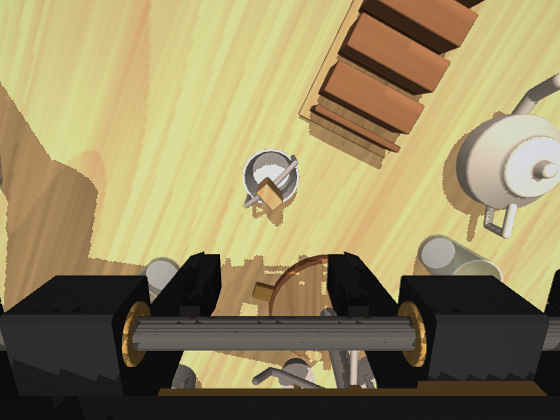

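Run:
```python
from h import *
M=np.load("pics/pailA.npy"); im=cv2.imread("pics/pailA.png")
a=plane("",(248,203),.058,M);b=plane("",(294,158),.058,M);d=b-a
print(a,b,(a+b)/2,np.linalg.norm(d),np.degrees(np.arctan2(d[1],d[0])))
th=np.arctan2(d[1],d[0])-np.pi/2
o=im.copy()
for p in [((a+b)/2)[:2],np.array([.4515,.1966])]:
    m=boxes_mask(M,(*p,th),[(-.012,.012,-.007,.007,.116,.156)])
    cs,_=cv2.findContours((m>.5).astype(np.uint8),0,2); cv2.drawContours(o,cs,-1,(255,0,0) if p[0]==.4515 else (0,0,255),1)
cv2.imwrite("pics/pA2.png",cv2.resize(o[140:220,230:310],None,fx=6,fy=6,interpolation=cv2.INTER_NEAREST))
```

```text
[0.4397 0.1554 0.058 ] [0.4658 0.2298 0.058 ] [0.4527 0.1926 0.058 ] 0.07886609057725849 70.70518141813325
```

View pics/pA2.png

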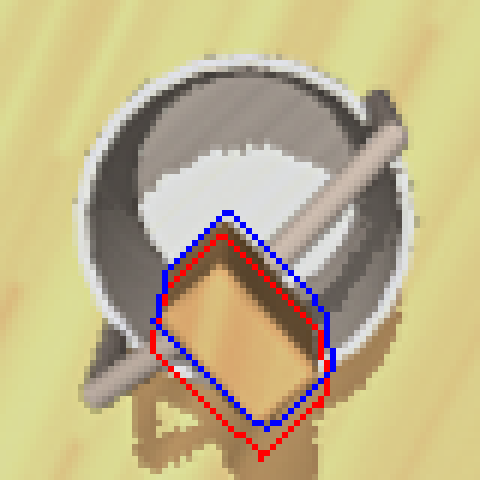

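The block is centred under the TCP within ~4 mm at yaw 71° (bail from (248,203) to (294,158) in the full picture). Grasping it now.

>>> {"api": "play_rows", "payload": {"force": 20, "moves": [{"gripper":0.6,"dx":0,"dy":0,"dz":0,"wx":0,"wy":0,"wz":-8.94},{"gripper":0.6,"dx":0,"dy":0,"dz":0,"wx":0,"wy":0,"wz":-8.94},{"gripper":0.6,"dx":0,"dy":0,"dz":0,"wx":0,"wy":0,"wz":-8.94},{"gripper":0.6,"dx":0,"dy":0,"dz":0,"wx":0,"wy":0,"wz":-8.94},{"gripper":0.6,"dx":0,"dy":0,"dz":0,"wx":0,"wy":0,"wz":-8.94},{"gripper":0.6,"dx":0.0031,"dy":-0.002,"dz":0.04,"wx":0,"wy":0,"wz":0},{"gripper":0.6,"dx":0,"dy":0,"dz":0.05,"wx":0,"wy":0,"wz":0},{"gripper":0.6,"dx":0,"dy":0,"dz":0.05,"wx":0,"wy":0,"wz":0},{"gripper":0.6,"dx":0,"dy":0,"dz":0.036,"wx":0,"wy":0,"wz":0},{"gripper":0.6,"dx":0,"dy":0,"dz":0,"wx":0,"wy":0,"wz":0},{"gripper":0,"dx":0,"dy":0,"dz":0,"wx":0,"wy":0,"wz":0},{"gripper":0,"dx":0,"dy":0,"dz":0,"wx":0,"wy":0,"wz":0},{"gripper":0,"dx":0,"dy":0,"dz":0,"wx":0,"wy":0,"wz":0},{"gripper":0,"dx":0,"dy":0,"dz":0,"wx":0,"wy":0,"wz":0},{"gripper":0,"dx":0,"dy":0,"dz":-0.02,"wx":0,"wy":0,"wz":0},{"gripper":0,"dx":0,"dy":0,"dz":-0.04,"wx":0,"wy":0,"wz":0},{"gripper":0,"dx":0,"dy":0,"dz":-0.04,"wx":0,"wy":0,"wz":0},{"gripper":0,"dx":0,"dy":0,"dz":-0.04,"wx":0,"wy":0,"wz":0},{"gripper":0,"dx":0,"dy":0,"dz":0,"wx":0,"wy":0,"wz":0}]}}

```text
time_s: 12.45
position: [0.4518, 0.1963, 0.2662]
orientation: [0.002, 0.168, 0.986, 0.001]
contact_force: [-0.1, -0.1, -1.8]
gripper_width: 0.0139
```

Run:
```python
from h import *
im,M=wr("pailA3"); pose()
obs=[]
for n in ("scene","side"):
    arm.snapshot(n)
    for q,z in (("pail1_bail",.254),("pail1",.14),("hook_a",.169)):
        for d in arm.mark_of(n,q): print(n,q,round(d["confidence"],2),np.round(d["at"]),plane(n,d["at"],z)[:2])
```

```text
t 12.45 pos [0.4518 0.1963 0.2662] phi 160.7142539720228 tz [ 0.0052  0.0009 -1.    ] w 0.013853672720856938 F [-0.1078 -0.1262 -1.842 ] q6 -1.06265972652582
t 12.5 pos [0.451  0.1961 0.2641] phi 160.7089917815779 tz [ 0.0013  0.0002 -1.    ] w 0.01342573920992134 F [ 0.2429 -0.3624 -1.668 ] q6 -1.0626497526282677
scene pail1_bail 0.81 [369. 159.] [0.4431 0.1912]
scene pail1_bail 0.65 [131. 238.] [ 0.7853 -0.2693]
scene pail1 0.85 [365. 200.] [0.4595 0.199 ]
scene hook_a 0.82 [331. 220.] [0.5819 0.1126]
scene hook_a 0.77 [297. 209.] [0.5509 0.0314]
side pail1_bail 0.74 [292. 182.] [ 0.5107 -0.0952]
side pail1_bail 0.67 [248. 122.] [0.4477 0.1992]
side pail1 0.79 [281. 284.] [ 0.4474 -0.2917]
side pail1 0.75 [252. 156.] [0.4517 0.1963]
side hook_a 0.92 [304. 158.] [0.5907 0.1116]
side hook_a 0.87 [289. 178.] [0.5308 0.03  ]
```

>>> {"api": "play_rows", "payload": {"moves": [{"gripper":0,"dx":0,"dy":0,"dz":0,"wx":0,"wy":0,"wz":-9.17},{"gripper":0,"dx":0,"dy":0,"dz":0,"wx":0,"wy":0,"wz":-9.17},{"gripper":0,"dx":0,"dy":0,"dz":0,"wx":0,"wy":0,"wz":-9.17},{"gripper":0,"dx":0,"dy":-0.015,"dz":0,"wx":0,"wy":0,"wz":0},{"gripper":0,"dx":-0.0025,"dy":-0.03,"dz":0,"wx":0,"wy":0,"wz":0},{"gripper":0,"dx":0,"dy":-0.035,"dz":0,"wx":0,"wy":0,"wz":0},{"gripper":0,"dx":0,"dy":-0.035,"dz":0,"wx":0,"wy":0,"wz":0},{"gripper":0,"dx":0,"dy":-0.03,"dz":0,"wx":0,"wy":0,"wz":0},{"gripper":0,"dx":0,"dy":-0.02,"dz":0,"wx":0,"wy":0,"wz":0},{"gripper":0,"dx":0,"dy":-0.012,"dz":0,"wx":0,"wy":0,"wz":0},{"gripper":0,"dx":0,"dy":0,"dz":0.02,"wx":0,"wy":0,"wz":0},{"gripper":0,"dx":0,"dy":0,"dz":0.019,"wx":0,"wy":0,"wz":0},{"gripper":0,"dx":-0.02,"dy":0,"dz":0,"wx":0,"wy":0,"wz":0},{"gripper":0,"dx":-0.02,"dy":0,"dz":0,"wx":0,"wy":0,"wz":0},{"gripper":0,"dx":-0.02,"dy":0,"dz":0,"wx":0,"wy":0,"wz":0},{"gripper":0,"dx":0,"dy":0,"dz":0,"wx":0,"wy":0,"wz":0},{"gripper":0,"dx":0,"dy":0,"dz":0,"wx":0,"wy":0,"wz":0}]}}

```text
time_s: 15.02
position: [0.5375, 0.0297, 0.2246]
orientation: [-0.0, -0.071, 0.997, 0.0]
contact_force: [0.4, 0.3, -1.2]
gripper_width: 0.0137
```

Run:
```python
from h import *
p,_=pose()
im=arm.snapshot("side"); 
for q in ("pail1_bail","hook_a"):
    for d in arm.mark_of("side",q): print(q,round(d["confidence"],2),np.round(d["at"]))
print("expect bail",proj("side",[p[0],p[1],p[2]-.01]),"hook",proj("side",[.538,.030,.169]))
cv2.imwrite("pics/s1.png",cv2.resize(im[90:260,200:400],None,fx=4,fy=3.5))
```

```text
t 15.025 pos [0.5375 0.0297 0.2246] phi -171.82629624010792 tz [-0.0006 -0.     -1.    ] w 0.013696605735860321 F [ 0.3844  0.3487 -1.2229] q6 -1.875840962530748
pail1_bail 0.73 [291. 163.]
hook_a 0.84 [303. 158.]
expect bail [[291.828  163.6108]] hook [[291.9367 177.4699]]
```

View pics/s1.png

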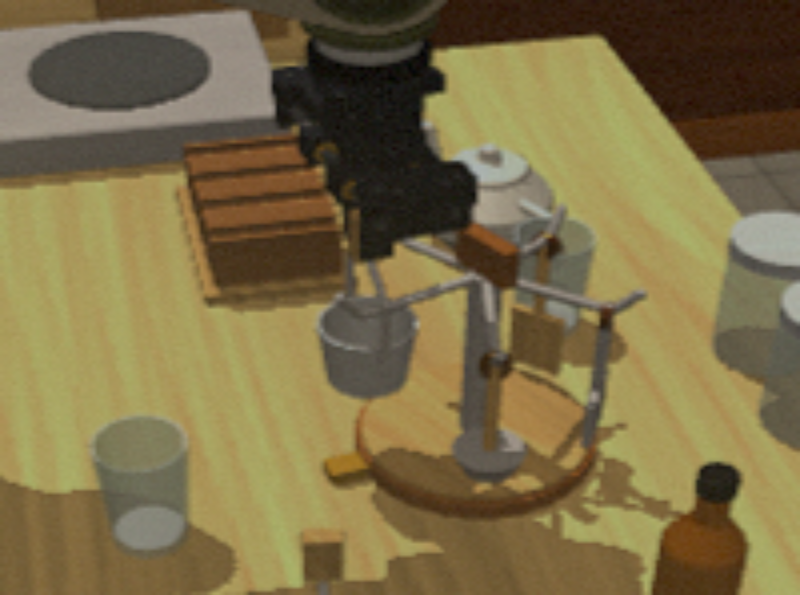

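The hook passes through the bail's opening at crop (360,290), and the bail pixel (291,163) matches the expected (292,164). Lowering now.

>>> {"api": "play_rows", "payload": {"moves": [{"gripper":0,"dx":0,"dy":0,"dz":0.012,"wx":0,"wy":0,"wz":0},{"gripper":0,"dx":0,"dy":0,"dz":0.012,"wx":0,"wy":0,"wz":0},{"gripper":0,"dx":0,"dy":0,"dz":0.01,"wx":0,"wy":0,"wz":0},{"gripper":0,"dx":0,"dy":0,"dz":0.007,"wx":0,"wy":0,"wz":0},{"gripper":0,"dx":0,"dy":0,"dz":0.004,"wx":0,"wy":0,"wz":0},{"gripper":0,"dx":0,"dy":0,"dz":0,"wx":0,"wy":0,"wz":0},{"gripper":0,"dx":0,"dy":0,"dz":0,"wx":0,"wy":0,"wz":0}]}}

```text
time_s: 16.05
position: [0.5409, 0.0297, 0.1812]
orientation: [0.004, -0.072, 0.997, -0.001]
contact_force: [11.3, 1.3, 2.1]
gripper_width: 0.014
```

>>> {"api": "play_rows", "payload": {"moves": [{"gripper":0,"dx":-0.004,"dy":0,"dz":0,"wx":0,"wy":0,"wz":0},{"gripper":0,"dx":0,"dy":0,"dz":0.001,"wx":0,"wy":0,"wz":0},{"gripper":0.25,"dx":0,"dy":0,"dz":0,"wx":0,"wy":0,"wz":0},{"gripper":0.4,"dx":0,"dy":0,"dz":0,"wx":0,"wy":0,"wz":0},{"gripper":0.4,"dx":0,"dy":0,"dz":0,"wx":0,"wy":0,"wz":0},{"gripper":0.4,"dx":0,"dy":0,"dz":-0.02,"wx":0,"wy":0,"wz":0},{"gripper":0.4,"dx":0,"dy":0,"dz":-0.03,"wx":0,"wy":0,"wz":0},{"gripper":0.4,"dx":0,"dy":0,"dz":-0.03,"wx":0,"wy":0,"wz":0},{"gripper":0.4,"dx":0.03,"dy":0,"dz":-0.03,"wx":0,"wy":0,"wz":0},{"gripper":0.4,"dx":0,"dy":0,"dz":0,"wx":0,"wy":0,"wz":0}]}}

```text
time_s: 17.3
position: [0.5121, 0.026, 0.2908]
orientation: [0.002, -0.072, 0.997, -0.001]
contact_force: [0.2, -0.0, 0.1]
gripper_width: 0.0355
```

Run:
```python
from h import *
im,M=wr("hungA")
for n in ("scene","side","wrist"):
    MM=M if n=="wrist" else P(n)
    if n!="wrist": arm.snapshot(n)
    for q,z in dict(pail1_bail=.169,pail1=.055,hook_a=.169).items():
        for d in arm.mark_of(n,q): print(n,q,round(d["confidence"],2),np.round(d["at"]),plane(n,d["at"],z,MM)[:2])
```

```text
t 17.3 pos [0.5121 0.026  0.2908] phi -171.79686647239774 tz [ 0.0037 -0.0008 -1.    ] w 0.03545009849955784 F [ 0.213  -0.0222  0.1464] q6 -1.891983079153678
scene pail1_bail 0.91 [294. 205.] [0.5392 0.0226]
scene pail1 0.96 [217. 230.] [ 0.5284 -0.1725]
scene pail1 0.74 [293. 241.] [0.544  0.0257]
scene hook_a 0.95 [299. 203.] [0.5295 0.0346]
scene hook_a 0.76 [331. 219.] [0.579  0.1128]
side pail1_bail 0.58 [296. 175.] [0.552 0.037]
side pail1_bail 0.42 [338. 373.] [ 0.5029 -0.5189]
side pail1 0.86 [292. 206.] [0.5429 0.0436]
side pail1 0.63 [282. 286.] [ 0.4585 -0.2333]
side hook_a 0.98 [304. 157.] [0.5931 0.1193]
side hook_a 0.86 [289. 176.] [0.5314 0.0371]
wrist pail1_bail 0.91 [275. 239.] [0.5432 0.0318]
wrist pail1 0.93 [117. 114.] [ 0.4639 -0.1605]
wrist pail1 0.83 [271. 202.] [0.5404 0.0267]
wrist pail1 0.51 [111. 274.] [ 0.667  -0.1666]
wrist hook_a 0.92 [357. 292.] [0.5847 0.1153]
wrist hook_a 0.92 [275. 234.] [0.5388 0.0307]
```

View pics/hungA.png

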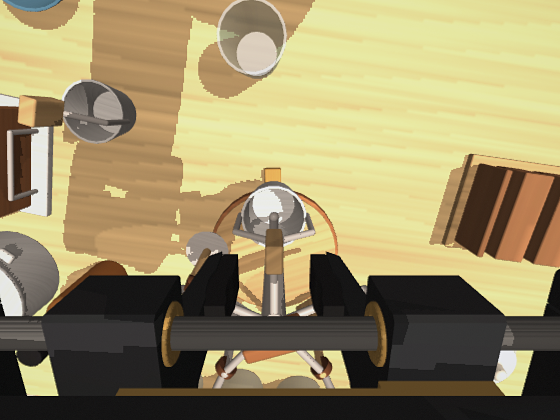

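Pail A hangs on hook_b at the front; the bail is at (275,239) in the wrist picture, i.e. (0.543, 0.032), and the fingers are clear. Next, turn by 72°.

>>> {"api": "play_rows", "payload": {"moves": [{"gripper":0.6,"dx":-0.04,"dy":0,"dz":0,"wx":0,"wy":0,"wz":0},{"gripper":0.6,"dx":-0.04,"dy":0,"dz":0,"wx":0,"wy":0,"wz":0},{"gripper":0.6,"dx":-0.03,"dy":0,"dz":0,"wx":0,"wy":0,"wz":0},{"gripper":0.6,"dx":0,"dy":0,"dz":0,"wx":0,"wy":0,"wz":9},{"gripper":0.6,"dx":0,"dy":0,"dz":0,"wx":0,"wy":0,"wz":9},{"gripper":0.6,"dx":0,"dy":0,"dz":0,"wx":0,"wy":0,"wz":9},{"gripper":0.6,"dx":0,"dy":0,"dz":0,"wx":0,"wy":0,"wz":9},{"gripper":0.6,"dx":0,"dy":0,"dz":0,"wx":0,"wy":0,"wz":9},{"gripper":0.6,"dx":0,"dy":0,"dz":0,"wx":0,"wy":0,"wz":9},{"gripper":0.6,"dx":0,"dy":0,"dz":0,"wx":0,"wy":0,"wz":9},{"gripper":0.6,"dx":0,"dy":0,"dz":0,"wx":0,"wy":0,"wz":9},{"gripper":0.6,"dx":0,"dy":0,"dz":0,"wx":0,"wy":0,"wz":0},{"gripper":0.6,"dx":0,"dy":0,"dz":0,"wx":0,"wy":0,"wz":0}]}}

```text
time_s: 19.52
position: [0.6212, 0.0418, 0.2887]
orientation: [-0.0, 0.527, 0.85, -0.0]
contact_force: [-0.4, 0.4, 0.5]
gripper_width: 0.0526
```

Run:
```python
from h import *
im,M=wr("car3")
for q,z in dict(knob=.205,hook_a=.169,pail1_bail=.169).items():
    for d in arm.mark_of("wrist",q): print(q,round(d["confidence"],2),np.round(d["at"]),plane("",d["at"],z,M)[:2])
```

```text
t 19.525 pos [0.6212 0.0418 0.2887] phi 116.38835251441026 tz [-0.0001 -0.     -1.    ] w 0.052644832870262656 F [-0.3633  0.3611  0.5115] q6 -0.5811787531960668
knob 0.6 [274. 222.] [0.6222 0.0394]
hook_a 0.71 [273. 101.] [0.5828 0.1173]
pail1_bail 0.73 [183. 181.] [0.5441 0.0277]
```

>>> {"api": "play_rows", "payload": {"force": 20, "moves": [{"gripper":0.6,"dx":0,"dy":0,"dz":0.047,"wx":0,"wy":0,"wz":0},{"gripper":0.6,"dx":0,"dy":0,"dz":0.047,"wx":0,"wy":0,"wz":0},{"gripper":0,"dx":0,"dy":0,"dz":0,"wx":0,"wy":0,"wz":0},{"gripper":0,"dx":0,"dy":0,"dz":0,"wx":0,"wy":0,"wz":0},{"gripper":0,"dx":0,"dy":0,"dz":0,"wx":0,"wy":0,"wz":0},{"gripper":0,"dx":0,"dy":0,"dz":0,"wx":0,"wy":0,"wz":0},{"gripper":0,"dx":0,"dy":0,"dz":0,"wx":0,"wy":0,"wz":-2},{"gripper":0,"dx":0,"dy":0,"dz":0,"wx":0,"wy":0,"wz":-4},{"gripper":0,"dx":0,"dy":0,"dz":0,"wx":0,"wy":0,"wz":-6},{"gripper":0,"dx":0,"dy":0,"dz":0,"wx":0,"wy":0,"wz":-6},{"gripper":0,"dx":0,"dy":0,"dz":0,"wx":0,"wy":0,"wz":-6},{"gripper":0,"dx":0,"dy":0,"dz":0,"wx":0,"wy":0,"wz":-6},{"gripper":0,"dx":0,"dy":0,"dz":0,"wx":0,"wy":0,"wz":-6},{"gripper":0,"dx":0,"dy":0,"dz":0,"wx":0,"wy":0,"wz":-6},{"gripper":0,"dx":0,"dy":0,"dz":0,"wx":0,"wy":0,"wz":-6},{"gripper":0,"dx":0,"dy":0,"dz":0,"wx":0,"wy":0,"wz":-6},{"gripper":0,"dx":0,"dy":0,"dz":0,"wx":0,"wy":0,"wz":-6},{"gripper":0,"dx":0,"dy":0,"dz":0,"wx":0,"wy":0,"wz":-6},{"gripper":0,"dx":0,"dy":0,"dz":0,"wx":0,"wy":0,"wz":-4},{"gripper":0,"dx":0,"dy":0,"dz":0,"wx":0,"wy":0,"wz":-2}]}}

```text
time_s: 22.22
position: [0.6213, 0.0413, 0.1959]
orientation: [0.0, -0.073, 0.997, -0.001]
contact_force: [-3.9, -2.8, 6.0]
gripper_width: 0.0138
```

>>> {"api": "play_rows", "payload": {"moves": [{"gripper":0,"dx":0,"dy":0,"dz":0,"wx":0,"wy":0,"wz":0},{"gripper":0,"dx":0,"dy":0,"dz":0,"wx":0,"wy":0,"wz":0},{"gripper":0.6,"dx":0,"dy":0,"dz":0,"wx":0,"wy":0,"wz":0},{"gripper":0.6,"dx":0,"dy":0,"dz":0,"wx":0,"wy":0,"wz":0},{"gripper":0.6,"dx":0,"dy":0,"dz":-0.03,"wx":0,"wy":0,"wz":0},{"gripper":0.6,"dx":0,"dy":0,"dz":-0.04,"wx":0,"wy":0,"wz":0},{"gripper":0.6,"dx":0,"dy":0,"dz":-0.04,"wx":0,"wy":0,"wz":0},{"gripper":0.6,"dx":0,"dy":0,"dz":0,"wx":0,"wy":0,"wz":0},{"gripper":0.6,"dx":0,"dy":0,"dz":0,"wx":0,"wy":0,"wz":0}]}}

```text
time_s: 23.35
position: [0.621, 0.0419, 0.3035]
orientation: [-0.001, -0.072, 0.997, 0.0]
contact_force: [-0.2, -0.3, -0.5]
gripper_width: 0.0529
```

Run:
```python
from h import *
im,M=wr("car4")
for n in ("wrist","scene","side"):
  MM=M if n=="wrist" else P(n)
  if n!="wrist": arm.snapshot(n)
  for q,z in dict(knob=.205,hook_a=.169,pail1_bail=.114,pail1=0).items():
    for d in arm.mark_of(n,q): print(n,q,round(d["confidence"],2),np.round(d["at"]),plane("",d["at"],z,MM)[:2],plane("",d["at"],.169,MM)[:2] if q=="pail1_bail" else "")
```

```text
t 23.35 pos [0.621  0.0419 0.3035] phi -171.76801025197233 tz [-0.0018  0.0003 -1.    ] w 0.05289484924457821 F [-0.2379 -0.3166 -0.4719] q6 -1.8350106247048856
wrist knob 0.97 [274. 214.] [0.6218 0.0424] 
wrist hook_a 0.68 [269. 101.] [0.5368 0.0262] 
wrist hook_a 0.65 [188. 179.] [ 0.6112 -0.0359] 
wrist pail1_bail 0.82 [186. 178.] [ 0.6228 -0.0503] [ 0.6106 -0.0369]
wrist pail1 0.8 [106.  19.] [ 0.4645 -0.1894] 
scene knob 0.94 [302. 218.] [0.6267 0.0472] 
scene hook_a 0.89 [298. 204.] [0.5333 0.0325] 
scene hook_a 0.89 [263. 222.] [ 0.61   -0.0406] 
scene hook_a 0.42 [158. 238.] [ 0.6911 -0.26  ] 
scene pail1_bail 0.75 [264. 222.] [ 0.5452 -0.0492] [ 0.6076 -0.0407]
scene pail1 0.96 [221. 229.] [ 0.4638 -0.1801] 
scene pail1 0.6 [262. 261.] [ 0.5714 -0.0501] 
side knob 0.89 [323. 161.] [0.6234 0.0367] 
side knob 0.63 [227. 320.] [ 0.3288 -0.4021] 
side hook_a 0.83 [293. 178.] [0.5391 0.0265] 
side hook_a 0.67 [324. 190.] [ 0.6084 -0.04  ] 
side pail1_bail 0.81 [323. 190.] [0.6274 0.0284] [ 0.6068 -0.0371]
side pail1 0.86 [322. 219.] [0.6286 0.0298] 
side pail1 0.75 [282. 283.] [ 0.4672 -0.1811] 
side pail1 0.31 [333. 182.] [0.7132 0.1976]
```

>>> {"api": "play_rows", "payload": {"moves": [{"gripper":0.6,"dx":0.0374,"dy":-0.0407,"dz":0,"wx":0,"wy":0,"wz":0},{"gripper":0.6,"dx":0.0374,"dy":-0.0407,"dz":0,"wx":0,"wy":0,"wz":0},{"gripper":0.6,"dx":0.0374,"dy":-0.0407,"dz":0,"wx":0,"wy":0,"wz":0},{"gripper":0.6,"dx":0.0374,"dy":-0.0407,"dz":0,"wx":0,"wy":0,"wz":0},{"gripper":0.6,"dx":0.0374,"dy":-0.0407,"dz":0,"wx":0,"wy":0,"wz":0},{"gripper":0.6,"dx":0,"dy":0,"dz":0,"wx":0,"wy":0,"wz":0},{"gripper":0.6,"dx":0,"dy":0,"dz":0,"wx":0,"wy":0,"wz":0}]}}

```text
time_s: 24.98
position: [0.4655, -0.186, 0.3048]
orientation: [0.0, -0.072, 0.997, 0.0]
contact_force: [-0.0, -0.4, -0.4]
gripper_width: 0.0526
```

Run:
```python
from h import *
im,M=wr("pailB")
for q,z in dict(pail1_bail=.114,pail1=0).items():
    for d in arm.mark_of("wrist",q): print(q,round(d["confidence"],2),np.round(d["at"]),plane("",d["at"],z,M)[:2])
c=proj("",[.465,-.186,.08],M)[0].astype(int); print(c)
x0,y0=max(c[0]-50,0),max(c[1]-50,0); print(x0,y0)
cv2.imwrite("pics/pB.png",cv2.resize(im[y0:y0+100,x0:x0+100],None,fx=6,fy=6,interpolation=cv2.INTER_CUBIC))
```

```text
t 24.975 pos [ 0.4655 -0.186   0.3048] phi -171.79035279872545 tz [ 0.0004  0.0001 -1.    ] w 0.05264731717427806 F [-0.0277 -0.3939 -0.4488] q6 -2.3284722608377417
pail1 0.61 [271. 170.] [ 0.4655 -0.1898]
[273 181]
223 131
```

View pics/pB.png

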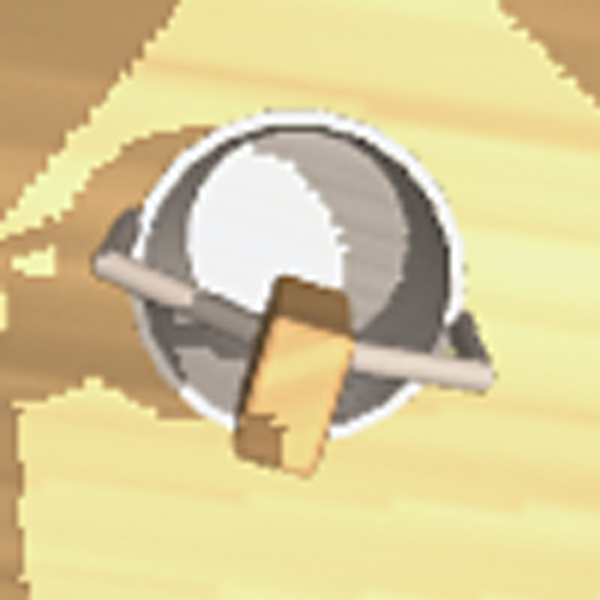

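Run:
```python
from h import *
M=np.load("pics/pailB.npy")
f=lambda u,v:(223+u/6,131+v/6)
print(plane("",f(297,395),.156,M))
a=plane("",f(100,262),.058,M);b=plane("",f(490,375),.058,M);print((a+b)/2,np.linalg.norm(b-a),np.degrees(np.arctan2(*(b-a)[1::-1])))
```

```text
[ 0.465  -0.1872  0.156 ]
[ 0.4731 -0.1864  0.058 ] 0.08366215334522031 81.784096651712
```

Bail direction is 82°, and the block is centred under the TCP at (0.465, -0.187) (crop (297,395)). Grasping pail B.

>>> {"api": "play_rows", "payload": {"force": 20, "moves": [{"gripper":0.6,"dx":0,"dy":0,"dz":0,"wx":0,"wy":0,"wz":8.1},{"gripper":0.6,"dx":0,"dy":-0.001,"dz":0,"wx":0,"wy":0,"wz":8.1},{"gripper":0.6,"dx":0,"dy":0,"dz":0.04,"wx":0,"wy":0,"wz":0},{"gripper":0.6,"dx":0,"dy":0,"dz":0.05,"wx":0,"wy":0,"wz":0},{"gripper":0.6,"dx":0,"dy":0,"dz":0.05,"wx":0,"wy":0,"wz":0},{"gripper":0.6,"dx":0,"dy":0,"dz":0.041,"wx":0,"wy":0,"wz":0},{"gripper":0.6,"dx":0,"dy":0,"dz":0,"wx":0,"wy":0,"wz":0},{"gripper":0,"dx":0,"dy":0,"dz":0,"wx":0,"wy":0,"wz":0},{"gripper":0,"dx":0,"dy":0,"dz":0,"wx":0,"wy":0,"wz":0},{"gripper":0,"dx":0,"dy":0,"dz":0,"wx":0,"wy":0,"wz":0},{"gripper":0,"dx":0,"dy":0,"dz":0,"wx":0,"wy":0,"wz":0},{"gripper":0,"dx":0,"dy":0,"dz":-0.02,"wx":0,"wy":0,"wz":0},{"gripper":0,"dx":0,"dy":0,"dz":-0.04,"wx":0,"wy":0,"wz":0},{"gripper":0,"dx":0,"dy":0,"dz":-0.04,"wx":0,"wy":0,"wz":0},{"gripper":0,"dx":0,"dy":0,"dz":-0.04,"wx":0,"wy":0,"wz":0},{"gripper":0,"dx":0,"dy":0,"dz":0,"wx":0,"wy":0,"wz":-8.1},{"gripper":0,"dx":0,"dy":0,"dz":0,"wx":0,"wy":0,"wz":-8.1},{"gripper":0,"dx":0,"dy":0,"dz":0,"wx":0,"wy":0,"wz":0}]}}

```text
time_s: 27.38
position: [0.4651, -0.1872, 0.2636]
orientation: [-0.0, -0.071, 0.997, 0.0]
contact_force: [0.1, -1.1, -1.5]
gripper_width: 0.0139
```

>>> {"api": "play_rows", "payload": {"moves": [{"gripper":0,"dx":-0.003,"dy":0.015,"dz":0,"wx":0,"wy":0,"wz":0},{"gripper":0,"dx":-0.006,"dy":0.03,"dz":0,"wx":0,"wy":0,"wz":0},{"gripper":0,"dx":-0.008,"dy":0.036,"dz":0,"wx":0,"wy":0,"wz":0},{"gripper":0,"dx":-0.008,"dy":0.036,"dz":0,"wx":0,"wy":0,"wz":0},{"gripper":0,"dx":-0.008,"dy":0.036,"dz":0,"wx":0,"wy":0,"wz":0},{"gripper":0,"dx":-0.006,"dy":0.03,"dz":0,"wx":0,"wy":0,"wz":0},{"gripper":0,"dx":-0.0043,"dy":0.0215,"dz":0,"wx":0,"wy":0,"wz":0},{"gripper":0,"dx":0,"dy":0,"dz":0.02,"wx":0,"wy":0,"wz":0},{"gripper":0,"dx":0,"dy":0,"dz":0.019,"wx":0,"wy":0,"wz":0},{"gripper":0,"dx":-0.02,"dy":0,"dz":0,"wx":0,"wy":0,"wz":0},{"gripper":0,"dx":-0.02,"dy":0,"dz":0,"wx":0,"wy":0,"wz":0},{"gripper":0,"dx":-0.016,"dy":0,"dz":0,"wx":0,"wy":0,"wz":0},{"gripper":0,"dx":-0.008,"dy":0,"dz":0,"wx":0,"wy":0,"wz":0},{"gripper":0,"dx":0,"dy":0,"dz":0,"wx":0,"wy":0,"wz":0}]}}

```text
time_s: 29.12
position: [0.542, 0.0309, 0.2245]
orientation: [-0.0, -0.071, 0.997, 0.0]
contact_force: [0.7, -0.1, -1.7]
gripper_width: 0.0141
```

Run:
```python
from h import *
p,_=pose()
for n in ("side","scene"):
    arm.snapshot(n)
    for q in ("pail1_bail","hook_a"):
        for d in arm.mark_of(n,q): print(n,q,round(d["confidence"],2),np.round(d["at"]),plane(n,d["at"],.169 if q=="hook_a" else p[2]-.01)[:2])
```

```text
t 29.125 pos [0.542  0.0309 0.2245] phi -171.80237099650557 tz [-0.0006  0.0001 -1.    ] w 0.014136773360429362 F [ 0.7002 -0.1177 -1.726 ] q6 -1.8727825796809834
side pail1_bail 0.68 [328. 188.] [ 0.6021 -0.0871]
side hook_a 0.93 [294. 181.] [0.5399 0.0138]
side hook_a 0.62 [326. 192.] [ 0.6115 -0.046 ]
scene pail1_bail 0.79 [262. 221.] [ 0.6576 -0.0365]
scene hook_a 0.85 [294. 203.] [0.532  0.0225]
scene hook_a 0.77 [262. 226.] [ 0.6218 -0.0415]
```

Run:
```python
from h import *
a=arm.snapshot("side")[110:260,220:400]; b=arm.snapshot("scene")[170:320,210:390]
cv2.imwrite("pics/s2.png",cv2.resize(np.vstack([a,b]),None,fx=2,fy=2,interpolation=cv2.INTER_CUBIC) if 0 else np.hstack([cv2.resize(i,None,fx=2.2,fy=2.2,interpolation=cv2.INTER_CUBIC) for i in (a,b)]))
```

```text
(no output)
```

View pics/s2.png

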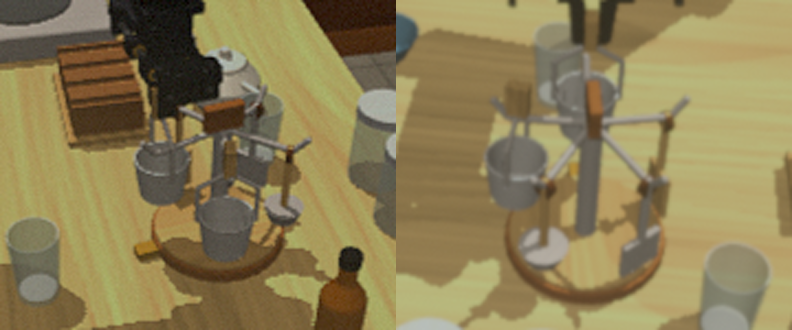

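The hook goes through the bail (left panel (155,150)) but sits about 5 mm to −y, so I shift 5 mm and lower.

>>> {"api": "play_rows", "payload": {"moves": [{"gripper":0,"dx":0,"dy":-0.005,"dz":0,"wx":0,"wy":0,"wz":0},{"gripper":0,"dx":0,"dy":0,"dz":0.012,"wx":0,"wy":0,"wz":0},{"gripper":0,"dx":0,"dy":0,"dz":0.012,"wx":0,"wy":0,"wz":0},{"gripper":0,"dx":0,"dy":0,"dz":0.01,"wx":0,"wy":0,"wz":0},{"gripper":0,"dx":0,"dy":0,"dz":0.007,"wx":0,"wy":0,"wz":0},{"gripper":0,"dx":0,"dy":0,"dz":0.004,"wx":0,"wy":0,"wz":0},{"gripper":0,"dx":0,"dy":0,"dz":0,"wx":0,"wy":0,"wz":0},{"gripper":0,"dx":0,"dy":0,"dz":0,"wx":0,"wy":0,"wz":0}]}}

```text
time_s: 30.52
position: [0.5432, 0.0255, 0.1813]
orientation: [0.001, -0.072, 0.997, -0.0]
contact_force: [-4.5, -0.0, 9.2]
gripper_width: 0.0138
```

>>> {"api": "play_rows", "payload": {"moves": [{"gripper":0.25,"dx":0,"dy":0,"dz":0,"wx":0,"wy":0,"wz":0},{"gripper":0.4,"dx":0,"dy":0,"dz":0,"wx":0,"wy":0,"wz":0},{"gripper":0.4,"dx":0,"dy":0,"dz":0,"wx":0,"wy":0,"wz":0},{"gripper":0.4,"dx":0,"dy":0,"dz":-0.02,"wx":0,"wy":0,"wz":0},{"gripper":0.4,"dx":0,"dy":0,"dz":-0.03,"wx":0,"wy":0,"wz":0},{"gripper":0.4,"dx":0,"dy":0,"dz":-0.03,"wx":0,"wy":0,"wz":0},{"gripper":0.4,"dx":0.03,"dy":0,"dz":-0.04,"wx":0,"wy":0,"wz":8.2},{"gripper":0.4,"dx":0,"dy":0,"dz":-0.04,"wx":0,"wy":0,"wz":0},{"gripper":0.4,"dx":-0.003,"dy":-0.05,"dz":0,"wx":0,"wy":0,"wz":0},{"gripper":0.4,"dx":-0.003,"dy":-0.05,"dz":0,"wx":0,"wy":0,"wz":0},{"gripper":0.4,"dx":-0.003,"dy":-0.05,"dz":0,"wx":0,"wy":0,"wz":0},{"gripper":0.4,"dx":-0.003,"dy":-0.05,"dz":0,"wx":0,"wy":0,"wz":0},{"gripper":0.4,"dx":-0.003,"dy":-0.05,"dz":0,"wx":0,"wy":0,"wz":0},{"gripper":0.4,"dx":-0.003,"dy":-0.05,"dz":0,"wx":0,"wy":0,"wz":0},{"gripper":0.4,"dx":-0.002,"dy":-0.05,"dz":0,"wx":0,"wy":0,"wz":0},{"gripper":0.4,"dx":0,"dy":-0.045,"dz":0,"wx":0,"wy":0,"wz":0},{"gripper":0.4,"dx":0,"dy":0,"dz":0,"wx":0,"wy":0,"wz":0},{"gripper":0.4,"dx":0,"dy":0,"dz":0,"wx":0,"wy":0,"wz":0}]}}

```text
time_s: 32.78
position: [0.5335, -0.3733, 0.3396]
orientation: [-0.0, -0.0, 1.0, 0.0]
contact_force: [0.0, -0.5, 0.3]
gripper_width: 0.0351
```

Run:
```python
from h import *
for n in ("scene","side"):
    arm.snapshot(n)
    for q,z in dict(pail1_bail=.169,pail1=.055,hook_a=.169).items():
        for d in arm.mark_of(n,q): print(n,q,round(d["confidence"],2),np.round(d["at"]),plane(n,d["at"],z)[:2])
im,M=wr("dr1")
for d in arm.mark_of("wrist","board1")+arm.mark_of("wrist","drainer"): print(round(d["confidence"],2),np.round(d["at"]),plane("",d["at"],.012,M)[:2])
hsv=cv2.cvtColor(im,cv2.COLOR_BGR2HSV)
for y in (-.446,-.396,-.346,-.296):
    for dy in (-.015,0,.015):
        u=proj("",[.535,y+dy,.132],M)[0].astype(int); print(u,hsv[u[1],u[0]],end=" ")
cv2.imwrite("pics/dr1c.png",cv2.resize(im[60:300,120:420],None,fx=2.2,fy=2.2,interpolation=cv2.INTER_CUBIC))
```

```text
scene pail1_bail 0.62 [264. 223.] [ 0.6137 -0.0376]
scene pail1 0.81 [263. 258.] [ 0.613  -0.0401]
scene hook_a 0.78 [295. 203.] [0.5296 0.0257]
scene hook_a 0.66 [260. 220.] [ 0.604  -0.0502]
side pail1_bail 0.83 [327. 189.] [ 0.6165 -0.0349]
side pail1_bail 0.31 [323. 330.] [ 0.4988 -0.4344]
side pail1 0.91 [322. 222.] [ 0.6097 -0.0371]
side pail1 0.71 [294. 206.] [0.5459 0.0425]
side pail1 0.29 [330. 351.] [ 0.5256 -0.4149]
side hook_a 0.69 [294. 179.] [0.542  0.0223]
side hook_a 0.65 [322. 196.] [ 0.5978 -0.0617]
side hook_a 0.33 [331. 352.] [ 0.5018 -0.4804]
t 33.175 pos [ 0.5335 -0.3734  0.34  ] phi -179.95400362267992 tz [ 0.0002 -0.0002 -1.    ] w 0.035407740164233065 F [-0.6536  0.4248 -0.0706] q6 -2.3618246178270046
0.92 [328. 172.] [ 0.5397 -0.2938]
0.87 [232.  15.] [ 0.3352 -0.4269]
0.81 [262. 169.] [ 0.5352 -0.3913]
0.67 [296. 164.] [ 0.5278 -0.3416]
0.77 [275. 168.] [ 0.5328 -0.3713]
0.4 [293. 165.] [ 0.529  -0.3455]
[195 185] [ 17 116 198] [208 185] [ 12 159 138] [222 186] [ 11 151  59] [240 186] [ 13  29 183] [253 186] [ 12 160 139] [266 186] [ 16  26 236] [284 186] [ 13  28 162] [298 186] [ 12 157 219] [311 186] [ 15  30 187] [329 186] [ 12 158  66] [343 186] [ 12 156 220] [356 186] [ 27  83 240]
```

View pics/dr1c.png

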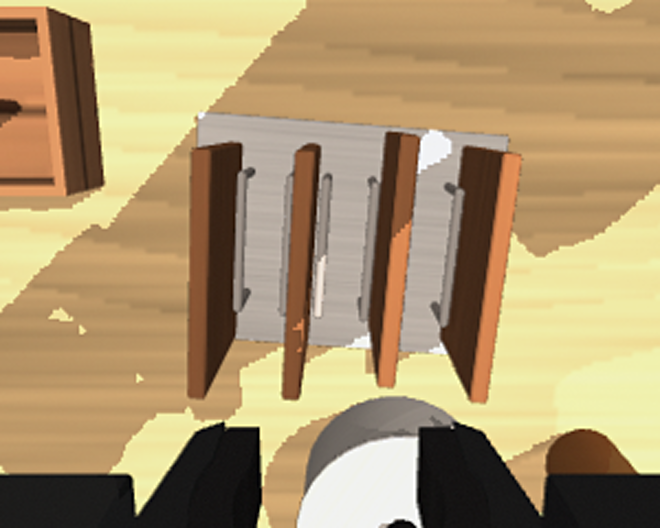

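The close crop shows 4 brown boards in the drainer at crop columns ≈200, 300, 395 and 490, at a small yaw; the pink board is outside this crop. Now fitting each board.

```bash
cat >> h.py <<'E'
def boardfit(im,M,guess,roi):
    hsv=cv2.cvtColor(im,cv2.COLOR_BGR2HSV)
    mask=(hsv[...,0]<16)&(hsv[...,1]>125)
    x,y,a=guess; g=[]
    from scipy.optimize import minimize
    r0,r1,c0,c1=roi; t=mask[r0:r1,c0:c1].astype(float)
    B=[(-.065,.065,-.005,.005,.012,.132)]
    ps=[[x-s*np.sin(a),y+s*np.cos(a),a] for s in (-.075,-.025,.025,.075)]
    for it in range(3):
        for k in range(4):
            oth=sum(boxes_mask(M,ps[j],B) for j in range(4) if j!=k)[r0:r1,c0:c1]
            f=lambda q:np.abs(np.clip(oth+boxes_mask(M,np.array(q)*.01,B)[r0:r1,c0:c1],0,1)-t).sum()
            p0=np.array(ps[k])*100; S=np.vstack([p0]+[p0+np.eye(3)[i]*[.6,.4,3][i] for i in range(3)])
            r=minimize(f,p0,method="Nelder-Mead",options=dict(initial_simplex=S,xatol=.01,fatol=.5,maxiter=120)); ps[k]=r.x*.01
    return np.array(ps),r.fun,t.sum()
E
python3 - <<'E'
from h import *
im=cv2.imread("pics/dr1.png"); M=np.load("pics/dr1.npy")
ps,e,n=boardfit(im,M,(.534,-.371,-.05),(115,246,190,365)); print(ps,np.degrees(ps[:,2]),e,n)
o=im.copy()
for p in ps:
    cs,_=cv2.findContours((boxes_mask(M,p,[(-.065,.065,-.005,.005,.012,.132)])>.5).astype(np.uint8),0,2); cv2.drawContours(o,cs,-1,(255,0,0),1)
cv2.imwrite("pics/drfit.png",cv2.resize(o[100:260,180:380],None,fx=3,fy=3))
E
```

```text
[[ 0.5368 -0.445  -0.0976]
 [ 0.5377 -0.3944 -0.0922]
 [ 0.5296 -0.3442 -0.0569]
 [ 0.5388 -0.2938 -0.0435]] [-5.5917 -5.28   -3.2616 -2.4898] 1545.7098039215687 7440.0
```

Run:
```python
from h import *
im=cv2.imread("pics/dr1.png"); M=np.load("pics/dr1.npy")
B=[(-.065,.065,-.005,.005,.012,.132)]
hsv=cv2.cvtColor(im,cv2.COLOR_BGR2HSV)
mask=(hsv[...,0]<16)&(hsv[...,1]>125)
ps=np.array([[.5368,-.445,-.0976],[.5377,-.3944,-.0922],[.5296,-.3442,-.0569],[.5388,-.2938,-.0435]])
m=np.clip(sum(boxes_mask(M,p,B) for p in ps),0,1)>.5
for r in range(116,246,5): print("".join({(0,0):".",(1,1):"#",(1,0):"+",(0,1):"-"}[(int(mask[r,c]),int(m[r,c]))] for c in range(190,365,2)))
print(hsv[140,212],hsv[150,222],hsv[150,232])
```

```text
........................................................................................
....................................................-#######-...........................
...........--#######-.............####-.............-#######-........------.............
.........###########-...........+#####-.............-#######.........--#############....
.........###########-...........######-............--#######.........-##############....
.........##########--...........######-............-########.........-#############.....
.........##########--...........#####-.............-#######-.........--############.....
........-##########--...........#####-.............-#######.........---############.....
........###########--...........#####-.............-#######.........---###########......
........###########-...........-#####-............-########.........--############......
........###########-...........######.............-########.........--###########-......
........##########--...........######.............-#######-........---###########-......
........##########--...........#
[... 555 characters left out ...]
###-.........-###########--........
.......-###########...........#####-.............-######-.........############-.........
.......-##########...........-#####..............-######-.........############-.........
.......-#########............-#####...............######...........-#########--.........
.......-#######-.............-####-...............#####-............-########-..........
.......-######...............-####................-####-..............#######-..........
.......-#####................-###-.................-----...............#####--..........
.......-----................----#.......................................####--..........
[ 12 159 141] [ 11 155  56] [ 14  27 180]
```

```bash
cat >> h.py <<'E'
TOP=[(-.065,.065,-.005,.005,.1315,.132)]
def topfit(im,M,g):
    hsv=cv2.cvtColor(im,cv2.COLOR_BGR2HSV); mask=(hsv[...,0]<16)&(hsv[...,1]>125)&(hsv[...,2]>95)
    u=proj("",[[g[0]+i*.07,g[1]+j*.016-.07*i*g[2]*-1,.132] for i in(-1,1) for j in(-1,1)],M)
    r0,r1,c0,c1=[int(v) for v in (u[:,1].min(),min(u[:,1].max(),255),u[:,0].min(),u[:,0].max())]
    t=mask[r0:r1,c0:c1].astype(float); best=None
    for k in (3,-3):
        f=lambda q:np.abs(boxes_mask(M,np.array(q)*.01,TOP)[r0:r1,c0:c1]-t).sum()
        p0=np.array(g)*100; S=np.vstack([p0]+[p0+np.eye(3)[i]*[.6,.3,k][i] for i in range(3)])
        r=minimize(f,p0,method="Nelder-Mead",options=dict(initial_simplex=S,xatol=.005,fatol=.2,maxiter=200))
        if best is None or r.fun<best.fun: best=r
    return best.x*.01,best.fun,t.sum()
E
python3 - <<'E'
from h import *
im=cv2.imread("pics/dr1.png"); M=np.load("pics/dr1.npy")
for g in [[.5368,-.445,-.06],[.5377,-.3944,-.06],[.5296,-.3442,-.06],[.5388,-.2938,-.06]]:
    p,e,n=topfit(im,M,g); print(p,np.degrees(p[2]),e,n)
E
```

```text
[ 0.5367 -0.4449 -0.0698] -4.00055474280404 250.68627450980392 964.0
[ 0.5373 -0.3941 -0.0685] -3.9254819937050165 281.25098039215686 923.0
[ 0.5297 -0.3441 -0.0775] -4.438593036689343 245.58039215686276 976.0
[ 0.5379 -0.2945 -0.074 ] -4.241877045310518 228.2235294117647 982.0
```

>>> {"api": "play_rows", "payload": {"force": 40, "moves": [{"gripper":0.35,"dx":0,"dy":0,"dz":0,"wx":0,"wy":0,"wz":4.2},{"gripper":0.35,"dx":0.0012,"dy":0.04,"dz":0.04,"wx":0,"wy":0,"wz":0},{"gripper":0.35,"dx":0,"dy":0.039,"dz":0.04,"wx":0,"wy":0,"wz":0},{"gripper":0.35,"dx":0,"dy":0,"dz":0.05,"wx":0,"wy":0,"wz":0},{"gripper":0.35,"dx":0,"dy":0,"dz":0,"wx":0,"wy":0,"wz":0},{"gripper":0.35,"dx":0,"dy":0,"dz":0.05,"wx":0,"wy":0,"wz":0},{"gripper":0.35,"dx":0,"dy":0,"dz":0.04,"wx":0,"wy":0,"wz":0},{"gripper":0.35,"dx":0,"dy":0,"dz":0.027,"wx":0,"wy":0,"wz":0},{"gripper":0.35,"dx":0,"dy":0,"dz":0,"wx":0,"wy":0,"wz":0},{"gripper":0,"dx":0,"dy":0,"dz":0,"wx":0,"wy":0,"wz":0},{"gripper":0,"dx":0,"dy":0,"dz":0,"wx":0,"wy":0,"wz":0},{"gripper":0,"dx":0,"dy":0,"dz":0,"wx":0,"wy":0,"wz":0},{"gripper":0,"dx":0,"dy":0,"dz":0,"wx":0,"wy":0,"wz":0}]}}

```text
time_s: 34.95
position: [0.5385, -0.2951, 0.0943]
orientation: [0.001, 0.036, 0.999, -0.001]
contact_force: [-0.1, 1.4, 7.5]
gripper_width: 0.0097
```

>>> {"api": "play_rows", "payload": {"moves": [{"gripper":0,"dx":0,"dy":0,"dz":-0.02,"wx":0,"wy":0,"wz":0},{"gripper":0,"dx":0,"dy":0,"dz":-0.04,"wx":0,"wy":0,"wz":0},{"gripper":0,"dx":0,"dy":0,"dz":-0.05,"wx":0,"wy":0,"wz":0},{"gripper":0,"dx":0,"dy":0,"dz":-0.04,"wx":0,"wy":0,"wz":0},{"gripper":0,"dx":0,"dy":0,"dz":0,"wx":0,"wy":0,"wz":-4.2},{"gripper":0,"dx":0.0316,"dy":0.039,"dz":0,"wx":0,"wy":0,"wz":0},{"gripper":0,"dx":0.0316,"dy":0.039,"dz":0,"wx":0,"wy":0,"wz":0},{"gripper":0,"dx":0.0316,"dy":0.039,"dz":0,"wx":0,"wy":0,"wz":0},{"gripper":0,"dx":0.0316,"dy":0.039,"dz":0,"wx":0,"wy":0,"wz":0},{"gripper":0,"dx":0.0316,"dy":0.039,"dz":0,"wx":0,"wy":0,"wz":0},{"gripper":0,"dx":0,"dy":0.05,"dz":0,"wx":0,"wy":0,"wz":0},{"gripper":0,"dx":0,"dy":0.05,"dz":0,"wx":0,"wy":0,"wz":0},{"gripper":0,"dx":0,"dy":0.05,"dz":0,"wx":0,"wy":0,"wz":0},{"gripper":0,"dx":0,"dy":0.05,"dz":0,"wx":0,"wy":0,"wz":0},{"gripper":0,"dx":-0.027,"dy":0.041,"dz":0,"wx":0,"wy":0,"wz":0},{"gripper":0,"dx":-0.027,"dy":0.041,"dz":0,"wx":0,"wy":0,"wz":0},{"gripper":0,"dx":-0.027,"dy":0.041,"dz":0,"wx":0,"wy":0,"wz":0},{"gripper":0,"dx":-0.027,"dy":0.041,"dz":0,"wx":0,"wy":0,"wz":0},{"gripper":0,"dx":-0.027,"dy":0.04,"dz":0,"wx":0,"wy":0,"wz":0},{"gripper":0,"dx":0,"dy":0,"dz":0,"wx":0,"wy":0,"wz":0}]}}

```text
time_s: 37.45
position: [0.5153, 0.3059, 0.2417]
orientation: [-0.0, -0.001, 1.0, -0.0]
contact_force: [-0.0, -0.1, -1.4]
gripper_width: 0.0097
```

Run:
```python
from h import *
im,M=wr("bd1"); M=P("wrist")
hsv=cv2.cvtColor(im,cv2.COLOR_BGR2HSV)
mask=(hsv[...,0]<15)&(hsv[...,1]>100)
# rack bars visible? refit using bars 2..5 tops, excluding board columns
u=proj("",[[.515,y,.067] for y in(.3037,.3537,.4037,.4537)],M);print(u)
for r in range(100,250,5): print(r,"".join("#" if mask[r,c] else "." for c in range(230,430,2)))
```

```text
t 37.45 pos [0.5153 0.3059 0.2417] phi -179.85946254681485 tz [-0.0009 -0.0002 -1.    ] w 0.0096685334334047 F [-0.0268 -0.107  -1.3944] q6 -1.232880759639535
[[272.885  191.7965]
 [322.0475 191.8831]
 [371.214  191.9696]
 [420.3842 192.0562]]
100 ....................................................................................................
105 ....................................................................................................
110 ....................................................................................................
115 ....................................................................................................
120 ....................................................................................................
125 ....................................................................................................
130 ...................#######..........................................................................
135 ..............###########################......###################...###############################
140 ............
[... 1593 characters left out ...]
############...#######################################################
220 ..............############################....###################.##################################
225 ..............###########################....####################.##################################
230 ..............###########################.....###################...#####################.##########
235 ..............###########################.......#################.....##################.....######.
240 ...............##########################........###############........################........###.
245 ................#############.......................................................................
```

>>> {"api": "play_rows", "payload": {"moves": [{"gripper":0,"dx":0,"dy":-0.0022,"dz":0.02,"wx":0,"wy":0,"wz":0},{"gripper":0,"dx":0,"dy":0,"dz":0.03,"wx":0,"wy":0,"wz":0},{"gripper":0,"dx":0,"dy":0,"dz":0.025,"wx":0,"wy":0,"wz":0},{"gripper":0,"dx":0,"dy":0,"dz":0,"wx":0,"wy":0,"wz":0},{"gripper":0,"dx":0,"dy":0,"dz":0,"wx":0,"wy":0,"wz":0}]}}

```text
time_s: 38.12
position: [0.5151, 0.3016, 0.1694]
orientation: [0.001, 0.0, 1.0, 0.0]
contact_force: [0.2, 0.5, -0.7]
gripper_width: 0.0093
```

>>> {"api": "play_rows", "payload": {"moves": [{"gripper":0,"dx":0,"dy":0,"dz":0.01,"wx":0,"wy":0,"wz":0},{"gripper":0,"dx":0,"dy":0,"dz":0.01,"wx":0,"wy":0,"wz":0},{"gripper":0,"dx":0,"dy":0,"dz":0.01,"wx":0,"wy":0,"wz":0},{"gripper":0,"dx":0,"dy":0,"dz":0,"wx":0,"wy":0,"wz":0}]}}

```text
time_s: 38.62
position: [0.5143, 0.3018, 0.1367]
orientation: [-0.001, -0.0, 1.0, -0.0]
contact_force: [0.1, -0.7, -0.7]
gripper_width: 0.0097
```

>>> {"api": "play_rows", "payload": {"moves": [{"gripper":0,"dx":0,"dy":0.0015,"dz":0.01,"wx":0,"wy":0,"wz":0},{"gripper":0,"dx":0,"dy":0,"dz":0.015,"wx":0,"wy":0,"wz":0},{"gripper":0,"dx":0,"dy":0,"dz":0.01,"wx":0,"wy":0,"wz":0},{"gripper":0,"dx":0,"dy":0,"dz":0.006,"wx":0,"wy":0,"wz":0},{"gripper":0,"dx":0,"dy":0,"dz":0,"wx":0,"wy":0,"wz":0},{"gripper":0,"dx":0,"dy":0,"dz":0,"wx":0,"wy":0,"wz":0}]}}

```text
time_s: 39.38
position: [0.515, 0.3035, 0.0971]
orientation: [0.0, -0.0, 1.0, 0.0]
contact_force: [0.6, -0.1, -0.9]
gripper_width: 0.0097
```

>>> {"api": "play_rows", "payload": {"moves": [{"gripper":0,"dx":0,"dy":0,"dz":0.003,"wx":0,"wy":0,"wz":0},{"gripper":0,"dx":0,"dy":0,"dz":0,"wx":0,"wy":0,"wz":0},{"gripper":0.35,"dx":0,"dy":0,"dz":0,"wx":0,"wy":0,"wz":0},{"gripper":0.35,"dx":0,"dy":0,"dz":0,"wx":0,"wy":0,"wz":0},{"gripper":0.35,"dx":0,"dy":0,"dz":-0.04,"wx":0,"wy":0,"wz":0},{"gripper":0.35,"dx":0,"dy":0,"dz":-0.05,"wx":0,"wy":0,"wz":0},{"gripper":0.35,"dx":0,"dy":0,"dz":-0.05,"wx":0,"wy":0,"wz":0},{"gripper":0.35,"dx":0.034,"dy":-0.051,"dz":0,"wx":0,"wy":0,"wz":0},{"gripper":0.35,"dx":0.034,"dy":-0.051,"dz":0,"wx":0,"wy":0,"wz":0},{"gripper":0.35,"dx":0.034,"dy":-0.051,"dz":0,"wx":0,"wy":0,"wz":0},{"gripper":0.35,"dx":0.033,"dy":-0.051,"dz":0,"wx":0,"wy":0,"wz":0},{"gripper":0.35,"dx":0,"dy":-0.05,"dz":0,"wx":0,"wy":0,"wz":0},{"gripper":0.35,"dx":0,"dy":-0.05,"dz":0,"wx":0,"wy":0,"wz":0},{"gripper":0.35,"dx":0,"dy":-0.05,"dz":0,"wx":0,"wy":0,"wz":0},{"gripper":0.35,"dx":0,"dy":-0.05,"dz":0,"wx":0,"wy":0,"wz":0},{"gripper":0.35,"dx":-0.037,"dy":-0.06,"dz":0,"wx":0,"wy":0,"wz":0},{"gripper":0.35,"dx":-0.037,"dy":-0.06,"dz":0,"wx":0,"wy":0,"wz":0},{"gripper":0.35,"dx":-0.037,"dy":-0.06,"dz":0,"wx":0,"wy":0,"wz":0},{"gripper":0.35,"dx":-0.037,"dy":-0.06,"dz":0,"wx":0,"wy":0,"wz":4.2},{"gripper":0.35,"dx":0,"dy":0,"dz":0,"wx":0,"wy":0,"wz":0}]}}

```text
time_s: 41.88
position: [0.5117, -0.3162, 0.2313]
orientation: [-0.001, 0.038, 0.999, 0.001]
contact_force: [-0.6, 1.4, -0.6]
gripper_width: 0.0307
```

Run:
```python
from h import *
im,M=wr("dr2")
for g in [[.5367,-.4449,-.07],[.5373,-.3941,-.07],[.5297,-.3441,-.07]]:
    p,e,n=topfit(im,M,g); print(p,np.degrees(p[2]),e,n)
```

```text
t 41.875 pos [ 0.5117 -0.3162  0.2313] phi 175.64578474181315 tz [-0.0019  0.0015 -1.    ] w 0.030710092956147877 F [-0.557   1.3706 -0.6078] q6 -2.242695987282239
[ 0.536  -0.4454 -0.0974] -5.582356921959725 307.3529411764706 1014.0
[ 0.5377 -0.3945 -0.0743] -4.259668534223005 258.6823529411765 933.0
[ 0.5301 -0.3442 -0.0845] -4.842423819751685 277.4117647058824 1121.0
```

>>> {"api": "play_rows", "payload": {"moves": [{"gripper":0.35,"dx":-0.0204,"dy":-0.0264,"dz":0,"wx":0,"wy":0,"wz":0},{"gripper":0.35,"dx":0,"dy":0,"dz":0.03,"wx":0,"wy":0,"wz":0},{"gripper":0.35,"dx":0,"dy":0,"dz":0.04,"wx":0,"wy":0,"wz":0},{"gripper":0.35,"dx":0,"dy":0,"dz":0.04,"wx":0,"wy":0,"wz":0},{"gripper":0.35,"dx":0,"dy":0,"dz":0.028,"wx":0,"wy":0,"wz":0},{"gripper":0.35,"dx":0,"dy":0,"dz":0,"wx":0,"wy":0,"wz":0},{"gripper":0.35,"dx":0,"dy":0,"dz":0,"wx":0,"wy":0,"wz":0},{"gripper":0,"dx":0,"dy":0,"dz":0,"wx":0,"wy":0,"wz":0},{"gripper":0,"dx":0,"dy":0,"dz":0,"wx":0,"wy":0,"wz":0},{"gripper":0,"dx":0,"dy":0,"dz":0,"wx":0,"wy":0,"wz":0},{"gripper":0,"dx":0,"dy":0,"dz":0,"wx":0,"wy":0,"wz":0}]}}

```text
time_s: 43.3
position: [0.5298, -0.3415, 0.0964]
orientation: [0.0, 0.036, 0.999, -0.0]
contact_force: [-0.5, -0.4, 5.0]
gripper_width: 0.0097
```

>>> {"api": "play_rows", "payload": {"moves": [{"gripper":0,"dx":0,"dy":0,"dz":-0.02,"wx":0,"wy":0,"wz":0},{"gripper":0,"dx":0,"dy":0,"dz":-0.04,"wx":0,"wy":0,"wz":0},{"gripper":0,"dx":0,"dy":0,"dz":-0.05,"wx":0,"wy":0,"wz":0},{"gripper":0,"dx":0,"dy":0,"dz":-0.04,"wx":0,"wy":0,"wz":0},{"gripper":0,"dx":0,"dy":0,"dz":0,"wx":0,"wy":0,"wz":-4.2},{"gripper":0,"dx":0.03,"dy":0.0483,"dz":0,"wx":0,"wy":0,"wz":0},{"gripper":0,"dx":0.03,"dy":0.0483,"dz":0,"wx":0,"wy":0,"wz":0},{"gripper":0,"dx":0.03,"dy":0.0483,"dz":0,"wx":0,"wy":0,"wz":0},{"gripper":0,"dx":0.03,"dy":0.0483,"dz":0,"wx":0,"wy":0,"wz":0},{"gripper":0,"dx":0.03,"dy":0.0483,"dz":0,"wx":0,"wy":0,"wz":0},{"gripper":0,"dx":0,"dy":0.05,"dz":0,"wx":0,"wy":0,"wz":0},{"gripper":0,"dx":0,"dy":0.05,"dz":0,"wx":0,"wy":0,"wz":0},{"gripper":0,"dx":0,"dy":0.05,"dz":0,"wx":0,"wy":0,"wz":0},{"gripper":0,"dx":0,"dy":0.05,"dz":0,"wx":0,"wy":0,"wz":0},{"gripper":0,"dx":-0.0225,"dy":0.0425,"dz":0,"wx":0,"wy":0,"wz":0},{"gripper":0,"dx":-0.0225,"dy":0.0425,"dz":0,"wx":0,"wy":0,"wz":0},{"gripper":0,"dx":-0.0225,"dy":0.0425,"dz":0,"wx":0,"wy":0,"wz":0},{"gripper":0,"dx":-0.0225,"dy":0.0425,"dz":0,"wx":0,"wy":0,"wz":0},{"gripper":0,"dx":-0.0225,"dy":0.0425,"dz":0,"wx":0,"wy":0,"wz":0},{"gripper":0,"dx":-0.0225,"dy":0.0412,"dz":0,"wx":0,"wy":0,"wz":0}]}}

```text
time_s: 45.8
position: [0.5147, 0.3554, 0.2451]
orientation: [-0.0, -0.0, 1.0, -0.0]
contact_force: [-0.0, 0.0, -0.4]
gripper_width: 0.0095
```

>>> {"api": "play_rows", "payload": {"moves": [{"gripper":0,"dx":0,"dy":0,"dz":0.02,"wx":0,"wy":0,"wz":0},{"gripper":0,"dx":0,"dy":0,"dz":0.03,"wx":0,"wy":0,"wz":0},{"gripper":0,"dx":0,"dy":0,"dz":0.02,"wx":0,"wy":0,"wz":0},{"gripper":0,"dx":0,"dy":0,"dz":0,"wx":0,"wy":0,"wz":0},{"gripper":0,"dx":0,"dy":0,"dz":0,"wx":0,"wy":0,"wz":0}]}}

```text
time_s: 46.42
position: [0.5147, 0.3541, 0.1766]
orientation: [0.001, -0.0, 1.0, 0.0]
contact_force: [-0.7, 1.0, -0.5]
gripper_width: 0.0097
```

Run:
```python
from h import *
im,M=wr("bd2")
pose()
```

```text
t 46.425 pos [0.5147 0.3541 0.1766] phi -179.9823040325842 tz [ 0.001   0.0005 -1.    ] w 0.00965475118675069 F [-0.6646  0.9815 -0.5038] q6 -1.1557229347628917
t 46.475 pos [0.5147 0.3542 0.1768] phi -179.98279210393176 tz [ 0.0015  0.0007 -1.    ] w 0.009554113185930614 F [0.591  0.491  0.0882] q6 -1.1556960145019282
```

>>> {"api": "play_rows", "payload": {"moves": [{"gripper":0,"dx":0,"dy":0,"dz":0.015,"wx":0,"wy":0,"wz":0},{"gripper":0,"dx":0,"dy":0,"dz":0.015,"wx":0,"wy":0,"wz":0},{"gripper":0,"dx":0,"dy":0,"dz":0.01,"wx":0,"wy":0,"wz":0},{"gripper":0,"dx":0,"dy":0,"dz":0,"wx":0,"wy":0,"wz":0}]}}

```text
time_s: 46.98
position: [0.514, 0.3538, 0.1346]
orientation: [-0.001, -0.0, 1.0, -0.0]
contact_force: [0.1, -0.3, -0.6]
gripper_width: 0.0098
```

>>> {"api": "play_rows", "payload": {"moves": [{"gripper":0,"dx":0,"dy":0,"dz":0.015,"wx":0,"wy":0,"wz":0},{"gripper":0,"dx":0,"dy":0,"dz":0.01,"wx":0,"wy":0,"wz":0},{"gripper":0,"dx":0,"dy":0,"dz":0.01,"wx":0,"wy":0,"wz":0},{"gripper":0,"dx":0,"dy":0,"dz":0.004,"wx":0,"wy":0,"wz":0},{"gripper":0,"dx":0,"dy":0,"dz":0,"wx":0,"wy":0,"wz":0}]}}

```text
time_s: 47.6
position: [0.5144, 0.3541, 0.0968]
orientation: [0.0, -0.0, 1.0, 0.0]
contact_force: [-0.8, -0.0, -1.2]
gripper_width: 0.0095
```

>>> {"api": "play_rows", "payload": {"moves": [{"gripper":0,"dx":0,"dy":0,"dz":0.002,"wx":0,"wy":0,"wz":0},{"gripper":0.35,"dx":0,"dy":0,"dz":0,"wx":0,"wy":0,"wz":0},{"gripper":0.35,"dx":0,"dy":0,"dz":0,"wx":0,"wy":0,"wz":0},{"gripper":0.35,"dx":0,"dy":0,"dz":-0.06,"wx":0,"wy":0,"wz":0},{"gripper":0.35,"dx":0,"dy":0,"dz":-0.06,"wx":0,"wy":0,"wz":0},{"gripper":0.35,"dx":0.0269,"dy":-0.0508,"dz":0,"wx":0,"wy":0,"wz":0},{"gripper":0.35,"dx":0.0269,"dy":-0.0508,"dz":0,"wx":0,"wy":0,"wz":0},{"gripper":0.35,"dx":0.0269,"dy":-0.0508,"dz":0,"wx":0,"wy":0,"wz":0},{"gripper":0.35,"dx":0.0269,"dy":-0.0508,"dz":0,"wx":0,"wy":0,"wz":0},{"gripper":0.35,"dx":0.0269,"dy":-0.0508,"dz":0,"wx":0,"wy":0,"wz":0},{"gripper":0.35,"dx":0,"dy":-0.05,"dz":0,"wx":0,"wy":0,"wz":0},{"gripper":0.35,"dx":0,"dy":-0.05,"dz":0,"wx":0,"wy":0,"wz":0},{"gripper":0.35,"dx":0,"dy":-0.05,"dz":0,"wx":0,"wy":0,"wz":0},{"gripper":0.35,"dx":0,"dy":-0.05,"dz":0,"wx":0,"wy":0,"wz":0},{"gripper":0.35,"dx":-0.0262,"dy":-0.049,"dz":0,"wx":0,"wy":0,"wz":0},{"gripper":0.35,"dx":-0.0262,"dy":-0.049,"dz":0,"wx":0,"wy":0,"wz":0},{"gripper":0.35,"dx":-0.0262,"dy":-0.049,"dz":0,"wx":0,"wy":0,"wz":0},{"gripper":0.35,"dx":-0.0262,"dy":-0.049,"dz":0,"wx":0,"wy":0,"wz":0},{"gripper":0.35,"dx":-0.0262,"dy":-0.049,"dz":0,"wx":0,"wy":0,"wz":0},{"gripper":0.35,"dx":-0.0262,"dy":-0.049,"dz":0,"wx":0,"wy":0,"wz":4.2}]}}

```text
time_s: 50.1
position: [0.5379, -0.3957, 0.2145]
orientation: [0.0, 0.037, 0.999, -0.0]
contact_force: [0.0, 0.2, -0.2]
gripper_width: 0.0311
```

Run:
```python
from h import *
arm.snapshot("side"); im,M=wr("dr3")
for g in [[.5367,-.4449,-.07],[.5373,-.3941,-.07]]:
    p,e,n=topfit(im,M,g); print(p,np.degrees(p[2]),e,n)
for q,z in dict(pail1_bail=.169,pail1=.055,board1=.012).items():
    for d in arm.mark_of("side",q): print(q,round(d["confidence"],2),np.round(d["at"]),plane("side",d["at"],z)[:2])
pose()
```

```text
t 50.15 pos [ 0.539  -0.4008  0.2122] phi 175.34271918319945 tz [-0.    -0.001 -1.   ] w 0.030870065186502874 F [ 1.3652 -3.3913 -0.1751] q6 -2.3025413282326253
[ 0.5368 -0.4449 -0.0734] -4.203202489103984 318.0901960784314 1602.0
[ 0.5376 -0.3946 -0.0682] -3.908250847757099 333.3019607843137 1640.0
pail1 0.38 [294. 207.] [0.5476 0.0382]
board1 0.74 [240. 389.] [ 0.3335 -0.437 ]
board1 0.72 [339. 371.] [ 0.5406 -0.4394]
board1 0.7 [331. 350.] [ 0.5371 -0.3903]
board1 0.24 [371. 272.] [ 0.6982 -0.1994]
t 50.35 pos [ 0.5371 -0.3934  0.2144] phi 175.8553456580754 tz [-0.0005  0.0007 -1.    ] w 0.030839456348014944 F [ 0.5145  0.9552 -0.1458] q6 -2.306324668953885
```

Over board 2; descend .120 and grip.

>>> {"api": "play_rows", "payload": {"moves": [{"gripper":0.35,"dx":0,"dy":-0.001,"dz":0.03,"wx":0,"wy":0,"wz":0},{"gripper":0.35,"dx":0,"dy":0,"dz":0.04,"wx":0,"wy":0,"wz":0},{"gripper":0.35,"dx":0,"dy":0,"dz":0.03,"wx":0,"wy":0,"wz":0},{"gripper":0.35,"dx":0,"dy":0,"dz":0.02,"wx":0,"wy":0,"wz":0},{"gripper":0.35,"dx":0,"dy":0,"dz":0,"wx":0,"wy":0,"wz":0},{"gripper":0,"dx":0,"dy":0,"dz":0,"wx":0,"wy":0,"wz":0},{"gripper":0,"dx":0,"dy":0,"dz":0,"wx":0,"wy":0,"wz":0},{"gripper":0,"dx":0,"dy":0,"dz":0,"wx":0,"wy":0,"wz":0},{"gripper":0,"dx":0,"dy":0,"dz":0,"wx":0,"wy":0,"wz":0}]}}

```text
time_s: 51.48
position: [0.5375, -0.3951, 0.096]
orientation: [0.001, 0.036, 0.999, -0.0]
contact_force: [-0.9, 1.2, 6.1]
gripper_width: 0.0099
```

>>> {"api": "play_rows", "payload": {"moves": [{"gripper":0,"dx":0,"dy":0,"dz":-0.03,"wx":0,"wy":0,"wz":0},{"gripper":0,"dx":0,"dy":0,"dz":-0.055,"wx":0,"wy":0,"wz":0},{"gripper":0,"dx":0,"dy":0,"dz":-0.055,"wx":0,"wy":0,"wz":0},{"gripper":0,"dx":0,"dy":0,"dz":-0.01,"wx":0,"wy":0,"wz":-4.2},{"gripper":0,"dx":0.0262,"dy":0.0492,"dz":0,"wx":0,"wy":0,"wz":0},{"gripper":0,"dx":0.0262,"dy":0.0492,"dz":0,"wx":0,"wy":0,"wz":0},{"gripper":0,"dx":0.0262,"dy":0.0492,"dz":0,"wx":0,"wy":0,"wz":0},{"gripper":0,"dx":0.0262,"dy":0.0492,"dz":0,"wx":0,"wy":0,"wz":0},{"gripper":0,"dx":0.0262,"dy":0.0492,"dz":0,"wx":0,"wy":0,"wz":0},{"gripper":0,"dx":0.0262,"dy":0.0492,"dz":0,"wx":0,"wy":0,"wz":0},{"gripper":0,"dx":0,"dy":0.05,"dz":0,"wx":0,"wy":0,"wz":0},{"gripper":0,"dx":0,"dy":0.05,"dz":0,"wx":0,"wy":0,"wz":0},{"gripper":0,"dx":0,"dy":0.05,"dz":0,"wx":0,"wy":0,"wz":0},{"gripper":0,"dx":0,"dy":0.05,"dz":0,"wx":0,"wy":0,"wz":0},{"gripper":0,"dx":-0.0225,"dy":0.0506,"dz":0,"wx":0,"wy":0,"wz":0},{"gripper":0,"dx":-0.0225,"dy":0.0506,"dz":0,"wx":0,"wy":0,"wz":0},{"gripper":0,"dx":-0.0225,"dy":0.0506,"dz":0,"wx":0,"wy":0,"wz":0},{"gripper":0,"dx":-0.0225,"dy":0.0506,"dz":0,"wx":0,"wy":0,"wz":0},{"gripper":0,"dx":-0.0225,"dy":0.0506,"dz":0,"wx":0,"wy":0,"wz":0},{"gripper":0,"dx":-0.0225,"dy":0.0506,"dz":0,"wx":0,"wy":0,"wz":0}]}}

```text
time_s: 53.98
position: [0.5152, 0.4054, 0.2447]
orientation: [0.0, -0.0, 1.0, -0.0]
contact_force: [1.3, -0.1, -1.7]
gripper_width: 0.0098
```

>>> {"api": "play_rows", "payload": {"moves": [{"gripper":0,"dx":0,"dy":0,"dz":0.02,"wx":0,"wy":0,"wz":0},{"gripper":0,"dx":0,"dy":0,"dz":0.03,"wx":0,"wy":0,"wz":0},{"gripper":0,"dx":0,"dy":0,"dz":0.02,"wx":0,"wy":0,"wz":0},{"gripper":0,"dx":0,"dy":0,"dz":0,"wx":0,"wy":0,"wz":0},{"gripper":0,"dx":0,"dy":0,"dz":0,"wx":0,"wy":0,"wz":0},{"gripper":0,"dx":0,"dy":0,"dz":0,"wx":0,"wy":0,"wz":0}]}}

```text
time_s: 54.72
position: [0.5151, 0.4039, 0.1759]
orientation: [0.001, -0.0, 1.0, 0.0]
contact_force: [-0.2, 0.3, -1.6]
gripper_width: 0.0096
```

Run:
```python
from h import *
im,M=wr("bd3")
for _ in range(3): arm.snapshot("wrist");pose()
```

```text
t 54.725 pos [0.5151 0.4039 0.1759] phi -179.981482831505 tz [ 0.0017  0.0009 -1.    ] w 0.009561339829629395 F [-0.1913  0.2707 -1.5589] q6 -1.0847040453800891
t 54.825 pos [0.515  0.4039 0.1755] phi -179.98471771623943 tz [ 0.0011  0.0005 -1.    ] w 0.009634841863347593 F [-0.2209  0.3853 -0.9593] q6 -1.0846527808134911
t 54.875 pos [0.5149 0.4039 0.1753] phi -179.98208401692526 tz [ 0.0008  0.0004 -1.    ] w 0.009545945248108301 F [ 0.3578  0.3432 -0.6547] q6 -1.0846633721758792
t 54.925 pos [0.5149 0.4038 0.1752] phi -179.98456884720628 tz [ 0.0007  0.0003 -1.    ] w 0.009623928218576475 F [-0.1222 -0.7521 -1.0019] q6 -1.0846788374462786
```

Aligned (0.4038 vs 0.4037). Insert.

>>> {"api": "play_rows", "payload": {"moves": [{"gripper":0,"dx":0,"dy":0,"dz":0.015,"wx":0,"wy":0,"wz":0},{"gripper":0,"dx":0,"dy":0,"dz":0.015,"wx":0,"wy":0,"wz":0},{"gripper":0,"dx":0,"dy":0,"dz":0.01,"wx":0,"wy":0,"wz":0},{"gripper":0,"dx":0,"dy":0,"dz":0,"wx":0,"wy":0,"wz":0}]}}

```text
time_s: 55.42
position: [0.5144, 0.4036, 0.1335]
orientation: [-0.001, -0.0, 1.0, -0.0]
contact_force: [0.0, -0.2, -0.6]
gripper_width: 0.0098
```

>>> {"api": "play_rows", "payload": {"moves": [{"gripper":0,"dx":0,"dy":0,"dz":0.015,"wx":0,"wy":0,"wz":0},{"gripper":0,"dx":0,"dy":0,"dz":0.01,"wx":0,"wy":0,"wz":0},{"gripper":0,"dx":0,"dy":0,"dz":0.009,"wx":0,"wy":0,"wz":0},{"gripper":0,"dx":0,"dy":0,"dz":0.004,"wx":0,"wy":0,"wz":0},{"gripper":0,"dx":0,"dy":0,"dz":0,"wx":0,"wy":0,"wz":0}]}}

```text
time_s: 56.05
position: [0.5148, 0.4038, 0.0968]
orientation: [0.0, -0.0, 1.0, 0.0]
contact_force: [-0.0, 0.1, -1.4]
gripper_width: 0.0097
```

>>> {"api": "play_rows", "payload": {"moves": [{"gripper":0.35,"dx":0,"dy":0,"dz":0.001,"wx":0,"wy":0,"wz":0},{"gripper":0.35,"dx":0,"dy":0,"dz":0,"wx":0,"wy":0,"wz":0},{"gripper":0.35,"dx":0,"dy":0,"dz":-0.06,"wx":0,"wy":0,"wz":0},{"gripper":0.35,"dx":0,"dy":0,"dz":-0.06,"wx":0,"wy":0,"wz":0},{"gripper":0.35,"dx":0.0225,"dy":-0.0506,"dz":0,"wx":0,"wy":0,"wz":0},{"gripper":0.35,"dx":0.0225,"dy":-0.0506,"dz":0,"wx":0,"wy":0,"wz":0},{"gripper":0.35,"dx":0.0225,"dy":-0.0506,"dz":0,"wx":0,"wy":0,"wz":0},{"gripper":0.35,"dx":0.0225,"dy":-0.0506,"dz":0,"wx":0,"wy":0,"wz":0},{"gripper":0.35,"dx":0.0225,"dy":-0.0506,"dz":0,"wx":0,"wy":0,"wz":0},{"gripper":0.35,"dx":0.0225,"dy":-0.0506,"dz":0,"wx":0,"wy":0,"wz":0},{"gripper":0.35,"dx":0,"dy":-0.05,"dz":0,"wx":0,"wy":0,"wz":0},{"gripper":0.35,"dx":0,"dy":-0.05,"dz":0,"wx":0,"wy":0,"wz":0},{"gripper":0.35,"dx":0,"dy":-0.05,"dz":0,"wx":0,"wy":0,"wz":0},{"gripper":0.35,"dx":0,"dy":-0.05,"dz":0,"wx":0,"wy":0,"wz":0},{"gripper":0.35,"dx":-0.022,"dy":-0.049,"dz":0,"wx":0,"wy":0,"wz":0},{"gripper":0.35,"dx":-0.022,"dy":-0.049,"dz":0,"wx":0,"wy":0,"wz":0},{"gripper":0.35,"dx":-0.022,"dy":-0.049,"dz":0,"wx":0,"wy":0,"wz":0},{"gripper":0.35,"dx":-0.022,"dy":-0.049,"dz":0,"wx":0,"wy":0,"wz":0},{"gripper":0.35,"dx":-0.022,"dy":-0.049,"dz":0,"wx":0,"wy":0,"wz":0},{"gripper":0.35,"dx":-0.022,"dy":-0.049,"dz":0,"wx":0,"wy":0,"wz":4.2}]}}

```text
time_s: 58.55
position: [0.5126, -0.3955, 0.216]
orientation: [0.0, 0.037, 0.999, -0.0]
contact_force: [-0.1, 0.6, 0.8]
gripper_width: 0.0307
```

>>> {"api": "play_rows", "payload": {"moves": [{"gripper":0.35,"dx":-0.021,"dy":-0.052,"dz":0,"wx":0,"wy":0,"wz":0},{"gripper":0.35,"dx":0,"dy":0,"dz":0,"wx":0,"wy":0,"wz":0},{"gripper":0.35,"dx":0,"dy":0,"dz":0,"wx":0,"wy":0,"wz":0}]}}

```text
time_s: 58.92
position: [0.5291, -0.4467, 0.2157]
orientation: [-0.0, 0.036, 0.999, 0.0]
contact_force: [-0.1, 0.3, 0.3]
gripper_width: 0.0308
```

Run:
```python
from h import *
im,M=wr("dr4")
for g in [[.5367,-.4449,-.07]]:
    p,e,n=topfit(im,M,g); print(p,np.degrees(p[2]),e,n)
```

```text
t 58.925 pos [ 0.5291 -0.4467  0.2157] phi 175.8249222881002 tz [-0.0001  0.0004 -1.    ] w 0.030827379244038906 F [-0.094   0.2674  0.3421] q6 -2.367934390470687
[ 0.537  -0.4446 -0.0644] -3.6909199708156684 348.5882352941177 1374.0
```

>>> {"api": "play_rows", "payload": {"moves": [{"gripper":0.35,"dx":-0.0075,"dy":0.0025,"dz":0.03,"wx":0,"wy":0,"wz":0},{"gripper":0.35,"dx":0,"dy":0,"dz":0.04,"wx":0,"wy":0,"wz":0},{"gripper":0.35,"dx":0,"dy":0,"dz":0.03,"wx":0,"wy":0,"wz":0},{"gripper":0.35,"dx":0,"dy":0,"dz":0.02,"wx":0,"wy":0,"wz":0},{"gripper":0.35,"dx":0,"dy":0,"dz":0,"wx":0,"wy":0,"wz":0},{"gripper":0,"dx":0,"dy":0,"dz":0,"wx":0,"wy":0,"wz":0},{"gripper":0,"dx":0,"dy":0,"dz":0,"wx":0,"wy":0,"wz":0},{"gripper":0,"dx":0,"dy":0,"dz":0,"wx":0,"wy":0,"wz":0},{"gripper":0,"dx":0,"dy":0,"dz":0,"wx":0,"wy":0,"wz":0}]}}

```text
time_s: 60.1
position: [0.5371, -0.4454, 0.097]
orientation: [0.001, 0.037, 0.999, -0.0]
contact_force: [-1.0, 2.1, 5.6]
gripper_width: 0.0099
```

>>> {"api": "play_rows", "payload": {"moves": [{"gripper":0,"dx":0,"dy":0,"dz":-0.03,"wx":0,"wy":0,"wz":0},{"gripper":0,"dx":0,"dy":0,"dz":-0.055,"wx":0,"wy":0,"wz":0},{"gripper":0,"dx":0,"dy":0,"dz":-0.055,"wx":0,"wy":0,"wz":0},{"gripper":0,"dx":0,"dy":0,"dz":-0.01,"wx":0,"wy":0,"wz":-4.2},{"gripper":0,"dx":0.0224,"dy":0.0493,"dz":0,"wx":0,"wy":0,"wz":0},{"gripper":0,"dx":0.0224,"dy":0.0493,"dz":0,"wx":0,"wy":0,"wz":0},{"gripper":0,"dx":0.0224,"dy":0.0493,"dz":0,"wx":0,"wy":0,"wz":0},{"gripper":0,"dx":0.0224,"dy":0.0493,"dz":0,"wx":0,"wy":0,"wz":0},{"gripper":0,"dx":0.0224,"dy":0.0493,"dz":0,"wx":0,"wy":0,"wz":0},{"gripper":0,"dx":0.0224,"dy":0.0493,"dz":0,"wx":0,"wy":0,"wz":0},{"gripper":0,"dx":0.0224,"dy":0.0493,"dz":0,"wx":0,"wy":0,"wz":0},{"gripper":0,"dx":0,"dy":0.05,"dz":0,"wx":0,"wy":0,"wz":0},{"gripper":0,"dx":0,"dy":0.05,"dz":0,"wx":0,"wy":0,"wz":0},{"gripper":0,"dx":0,"dy":0.05,"dz":0,"wx":0,"wy":0,"wz":0},{"gripper":0,"dx":0,"dy":0.05,"dz":0,"wx":0,"wy":0,"wz":0}]}}

```text
time_s: 61.98
position: [0.3796, 0.1013, 0.246]
orientation: [0.0, -0.0, 1.0, -0.0]
contact_force: [1.1, -0.2, -1.4]
gripper_width: 0.0094
```

>>> {"api": "play_rows", "payload": {"moves": [{"gripper":0,"dx":-0.0193,"dy":0.0505,"dz":0,"wx":0,"wy":0,"wz":0},{"gripper":0,"dx":-0.0193,"dy":0.0505,"dz":0,"wx":0,"wy":0,"wz":0},{"gripper":0,"dx":-0.0193,"dy":0.0505,"dz":0,"wx":0,"wy":0,"wz":0},{"gripper":0,"dx":-0.0193,"dy":0.0505,"dz":0,"wx":0,"wy":0,"wz":0},{"gripper":0,"dx":-0.0193,"dy":0.0505,"dz":0,"wx":0,"wy":0,"wz":0},{"gripper":0,"dx":-0.0193,"dy":0.0505,"dz":0,"wx":0,"wy":0,"wz":0},{"gripper":0,"dx":-0.0193,"dy":0.0505,"dz":0,"wx":0,"wy":0,"wz":0},{"gripper":0,"dx":0,"dy":0,"dz":0.02,"wx":0,"wy":0,"wz":0},{"gripper":0,"dx":0,"dy":0,"dz":0.03,"wx":0,"wy":0,"wz":0},{"gripper":0,"dx":0,"dy":0,"dz":0.02,"wx":0,"wy":0,"wz":0},{"gripper":0,"dx":0,"dy":0,"dz":0,"wx":0,"wy":0,"wz":0},{"gripper":0,"dx":0,"dy":0,"dz":0,"wx":0,"wy":0,"wz":0},{"gripper":0,"dx":0,"dy":0,"dz":0,"wx":0,"wy":0,"wz":0}]}}

```text
time_s: 63.6
position: [0.5152, 0.4535, 0.1769]
orientation: [0.001, -0.0, 1.0, 0.0]
contact_force: [-0.0, -1.0, -0.7]
gripper_width: 0.0098
```

>>> {"api": "play_rows", "payload": {"moves": [{"gripper":0,"dx":0,"dy":0,"dz":0.015,"wx":0,"wy":0,"wz":0},{"gripper":0,"dx":0,"dy":0,"dz":0.015,"wx":0,"wy":0,"wz":0},{"gripper":0,"dx":0,"dy":0,"dz":0.01,"wx":0,"wy":0,"wz":0},{"gripper":0,"dx":0,"dy":0,"dz":0,"wx":0,"wy":0,"wz":0}]}}

```text
time_s: 64.1
position: [0.5145, 0.4531, 0.1345]
orientation: [-0.001, -0.0, 1.0, -0.001]
contact_force: [-0.3, 0.7, -0.7]
gripper_width: 0.0097
```

>>> {"api": "play_rows", "payload": {"moves": [{"gripper":0,"dx":0,"dy":0,"dz":0.015,"wx":0,"wy":0,"wz":0},{"gripper":0,"dx":0,"dy":0,"dz":0.01,"wx":0,"wy":0,"wz":0},{"gripper":0,"dx":0,"dy":0,"dz":0.009,"wx":0,"wy":0,"wz":0},{"gripper":0,"dx":0,"dy":0,"dz":0.004,"wx":0,"wy":0,"wz":0},{"gripper":0,"dx":0,"dy":0,"dz":0,"wx":0,"wy":0,"wz":0}]}}

```text
time_s: 64.72
position: [0.5149, 0.4534, 0.0978]
orientation: [0.0, -0.0, 1.0, 0.0]
contact_force: [-0.5, 0.2, -0.9]
gripper_width: 0.0094
```

>>> {"api": "play_rows", "payload": {"moves": [{"gripper":0.35,"dx":0,"dy":0,"dz":0.001,"wx":0,"wy":0,"wz":0},{"gripper":0.35,"dx":0,"dy":0,"dz":0,"wx":0,"wy":0,"wz":0},{"gripper":0.35,"dx":0,"dy":0,"dz":-0.06,"wx":0,"wy":0,"wz":0},{"gripper":0.35,"dx":0,"dy":0,"dz":-0.06,"wx":0,"wy":0,"wz":0},{"gripper":0.35,"dx":0,"dy":-0.025,"dz":-0.05,"wx":0,"wy":0,"wz":0},{"gripper":0.35,"dx":0,"dy":-0.025,"dz":-0.05,"wx":0,"wy":0,"wz":0},{"gripper":0.35,"dx":0,"dy":-0.024,"dz":-0.02,"wx":0,"wy":0,"wz":0},{"gripper":0.35,"dx":0,"dy":0,"dz":0,"wx":0,"wy":0,"wz":0},{"gripper":0.35,"dx":0,"dy":0,"dz":0,"wx":0,"wy":0,"wz":0}]}}

```text
time_s: 65.85
position: [0.5147, 0.3798, 0.3354]
orientation: [-0.001, -0.0, 1.0, -0.0]
contact_force: [0.6, 0.0, 0.3]
gripper_width: 0.0308
```

Run:
```python
from h import *
im,M=wr("end")
for y in (.3037,.3537,.4037,.4537):
    p,e,n=topfit(im,M,[.515,y,0]); print(p,e,n)
a=arm.snapshot("side")
for n in ("side","scene"):
    b=arm.snapshot(n)
    for q,z in dict(pail1_bail=.169,pail1=.055,hook_a=.169).items():
        for d in arm.mark_of(n,q): print(n,q,round(d["confidence"],2),np.round(d["at"]),plane(n,d["at"],z)[:2])
w=im[90:290,180:460]
f=lambda i,s:cv2.resize(i,s,interpolation=cv2.INTER_CUBIC)
L=np.vstack([f(w,(400,290)),f(b[170:320,190:397],(400,290))])
cv2.imwrite("pics/final.png",np.hstack([L,f(a[90:260,220:337+0+0],(400,580))]))
```

```text
t 65.85 pos [0.5147 0.3798 0.3354] phi -179.96749263183784 tz [-0.0017 -0.0006 -1.    ] w 0.03084323922005253 F [0.6052 0.0067 0.2589] q6 -1.1184460091526822
[ 0.5144  0.3043 -0.0065] 300.2862745098039 1184.0
[ 0.5131  0.3523 -0.003 ] 1528.850980392157 2597.0
[ 0.5133  0.4052 -0.0083] 1520.9529411764704 2604.0
[0.5133 0.4537 0.0039] 433.1725490196079 1184.0
side pail1_bail 0.89 [324. 190.] [ 0.6071 -0.038 ]
side pail1 0.71 [292. 207.] [0.5395 0.0403]
side pail1 0.66 [323. 220.] [ 0.6136 -0.03  ]
side hook_a 0.83 [324. 190.] [ 0.6098 -0.0377]
side hook_a 0.66 [296. 177.] [0.5484 0.0304]
side hook_a 0.28 [323. 187.] [ 0.6093 -0.0266]
scene pail1_bail 0.65 [145. 237.] [ 0.6946 -0.288 ]
scene pail1_bail 0.56 [264. 223.] [ 0.6117 -0.0381]
scene pail1 0.62 [262. 259.] [ 0.6149 -0.042 ]
scene pail1 0.62 [297. 241.] [0.5424 0.0375]
scene hook_a 0.75 [260. 220.] [ 0.6025 -0.0501]
scene hook_a 0.6 [294. 205.] [0.5369 0.0227]
scene hook_a 0.44 [264. 259.] [ 0.7246 -0.0238]
```

View pics/final.png

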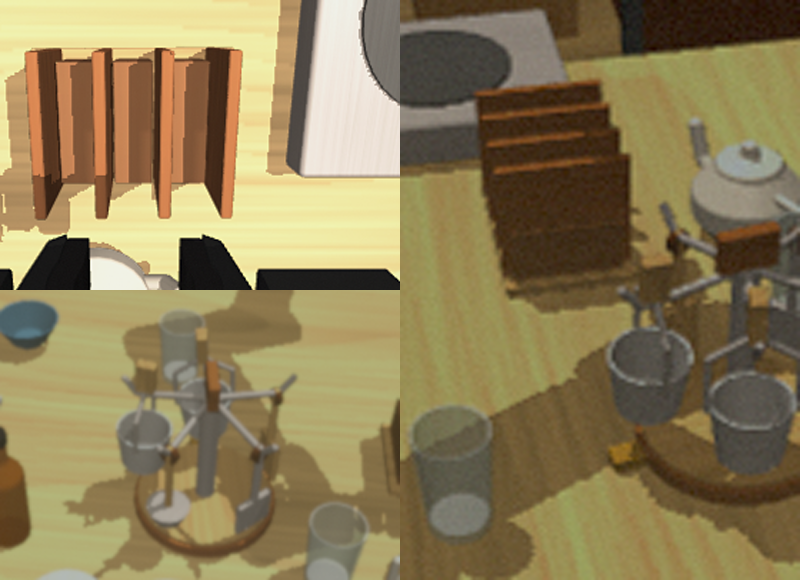

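The wrist panel shows four boards upright in the four slots. The scene and side panels show both pails hanging on their hooks, the front one over the brass marker. Handing in.

```bash
python3 -c "
from cell import arm
print(arm.hand_in(), arm.observe()['time_s'])"
```

```text
the job is handed in; nothing more can be done
the job is handed in; nothing more can be done
```

The job is handed in. By my last checks, both pails hang on the carousel hooks and all four boards stand in the rack. The hand-in gave no verdict.

**What I did:** I turned hook_b to the marker and hung the first pail there. I then turned the carousel 72° and hung the second pail on hook_a. After that I moved the four brown boards one by one into the four rack slots; the pink look-alike was left alone. This took about 66 s of the 210 s.

**Last checks:**
- **Boards:** they fit at y ≈ 0.304, 0.352, 0.405 and 0.454, within about 2 mm of the slot middles and 2 mm along the slots. The outlines of the middle two fitted poorly, because the same-coloured rack bars lie behind them, but the picture shows both upright. Gripper heights at release put every bottom edge within about 2 mm of the floor.
- **Pails:** the first pail's bail was found within a few millimetres of hook_b in both views. The front pail's bail was not detected separately at the end. Its body position was consistent between the two views at hanging height, and the picture shows it on hook_a over the marker.
- **Bystanders:** those visible in the last picture stood where they were. I did not measure them separately.

**Disagreements:** before I lowered the second pail, the detections put the front hook about 5–15 mm off, as if the carousel had turned a few degrees. I shifted the pail 5 mm to match, still well inside the 32 mm tolerance.

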